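# Pack the soldering kit into its case in layers

## Task

Pack the soldering kit into the open wooden case in its proper layers: first every brass tin from the little turntable and the small square stone box that stands in the lift-out tray go side by side on the floor of the case, flat and right way up, then the emptied tray sits down level on the corner posts above them. After that lay the charcoal block and the lighter (whichever are there) flat in the tray, and last swing the wooden keeper bar across the tray until it stops; leave the other things on the bench alone.

Things in the scene. Friction and masses are not known exactly. Their poses are not given: they have to be found in the camera images.
- case: wooden case fixed on a 12 mm plinth on the bench, 120 (x) x 200 (y) x 48 mm high outside, inside 110 x 190 mm, walls and floor 5 mm. Origin: centre of its underside (top of the plinth); x points from the front wall to the back wall, y along the case, z up. In each inner corner a 10 x 10 mm post ends 31 mm above the origin; the tray rests on these posts.
- keeper (a joint): angle of the wooden keeper bar, 18 mm wide, on an upright pin at x = -72, y = 0 mm in the case's frame, outside the front wall. It lies 58 to 67 mm above the case's underside and reaches 91 mm from the pin. 0 = shut: points along the case's +x over the tray's tab, at its stop; 1.57 = open: points along the case's -y. Turns lightly, stays where left; a fingertip can push it.
- tray_tab (a point): centre of the grip tab of the loose lift-out tray. Wood, 104 (x) x 184 (y) x 16 mm, floor 4 mm, walls 3.5 mm; the tab in its middle is 50 mm along x, 14 mm thick along y, and rises to 24 mm above the tray's underside. This point is 14 mm above the underside; axes are the tray's, z up. The tray fits the case either way round (x along the case's x) with 3 mm play on each side.
- turntable: small soldering turntable, foot fixed to the bench. Origin: centre of the foot's underside. Its disc, 150 mm across and 8 mm thick, turns freely on a bearing about this origin's vertical axis; the disc's top is 31 mm above the bench. One or two brass tins stand on it, each 40 mm from the axis. To its right (-y) stands a round bur stand, 190 mm across and 185 mm high; a motor hangs 0.4 m over the bench near the back wall.
- tin_a_centre (a point): centre (11.5 mm above its underside) of a flat round brass tin with its lid on, 62 mm across, 23 mm high, 0.08 kg; z up. It starts on the turntable, 40 mm off its axis; may be absent (then only the other tin is there).
- tin_b_centre (a point): centre of the second brass tin, the same in shape and size, on the other side of the turntable; may be absent.
- stone_box_centre (a point): centre (11 mm above its underside) of the small square stone box with a fixed lid, 42 (x) x 42 (y) x 22 mm. It starts standing in the tray, beside the tab, on the side of the tray's +y; z up.
- charcoal_centre (a point): centre of the lower, solid part (5 mm above the underside) of the flat ridged charcoal block, 33 (x) x 46 (y) x 13 mm; a gripper meets it only up to 8 mm above its underside, where it is 31 x 43 mm. Lies on the bench; may be absent.
- lighter_centre (a point): centre of the flat white patterned lighter, 20 (x) x 62 (y) x 11 mm thick (5.5 mm above its underside). Lies on the bench; may be absent.
- steel_punch: short steel punch, 68 mm long, 6 mm thick, loose bystander, to be left alone; origin: centre of its underside.
- tweezers: steel tweezers, 105 mm long, loose bystander, to be left alone; origin: centre of the underside.

How it is judged (in metres and radians):
On the way, in this order (a step that is already met when the one before it is completed fails the run):
1. the brass tins and the stone box stand on the floor of the case (x of tin_a_centre in the frame of case between -0.052 and 0.052 m and y of tin_a_centre in the frame of case between -0.092 and 0.092 m and z of tin_a_centre in the frame of case between 0 and 0.024 m and angle between each of tin_a_centre, tin_b_centre, stone_box_centre's own z axis and vertical below 0.2 rad and x of tin_b_centre in the frame of case between -0.052 and 0.052 m and y of tin_b_centre in the frame of case between -0.092 and 0.092 m and z of tin_b_centre in the frame of case between 0 and 0.024 m and x of stone_box_centre in the frame of case between -0.052 and 0.052 m and y of stone_box_centre in the frame of case between -0.092 and 0.092 m and z of stone_box_centre in the frame of case between 0 and 0.024 m), for 0.2 s.
2. the tray sits level on the corner posts above them (all of step 1 and x of tray_tab in the frame of case between -0.012 and 0.012 m and y of tray_tab in the frame of case between -0.012 and 0.012 m and z of tray_tab in the frame of case between 0.041 and 0.049 m and angle between tray_tab's own z axis and vertical below 0.06 rad), for 0.2 s.
3. the charcoal block and the lighter (those present) lie in the seated tray (x of tray_tab in the frame of case between -0.012 and 0.012 m and y of tray_tab in the frame of case between -0.012 and 0.012 m and z of tray_tab in the frame of case between 0.041 and 0.049 m and angle between tray_tab's own z axis and vertical below 0.06 rad and x of charcoal_centre in the frame of tray_tab between -0.049 and 0.049 m and y of charcoal_centre in the frame of tray_tab between -0.09 and 0.09 m and z of charcoal_centre in the frame of tray_tab between -0.014 and 0.008 m and x of lighter_centre in the frame of tray_tab between -0.049 and 0.049 m and y of lighter_centre in the frame of tray_tab between -0.09 and 0.09 m and z of lighter_centre in the frame of tray_tab between -0.014 and 0.008 m), for 0.2 s.
4. the keeper bar is swung across the tray (value of joint keeper below 0.12 rad), for 0.2 s.
At the end, for the whole second after the job is handed in: Brass tins and stone box upright (within 0.2 rad) on the case's floor, the tray on all four posts (within 4 mm of its height, tilt under 0.06 rad), charcoal block and lighter inside the tray's walls, the keeper bar shut to within 0.12 rad, everything released and at rest (all of step 1 and all of step 3 and value of joint keeper below 0.12 rad and linear speed of each of tin_a, tin_b, stone_box, tray, charcoal, lighter below 0.02 m/s and contact force between each of tin_a, tin_b, stone_box, tray, charcoal, lighter and the fingers below 0.05 N); the robot touches nothing.
It fails at once if the pair of tweezers was shoved aside (over 4 cm) (distance of tweezers from where it was at the start of the episode above 0.04 m).
It fails at once if the steel punch was shoved aside (over 4 cm) (distance of steel_punch from where it was at the start of the episode above 0.04 m).
Of tin_a, tin_b, charcoal, lighter only 3 to 4 are there at a start; the rules pass over those that are not, and their reading is None.
At some moment in a run one of tray, stone_box may be knocked a few centimetres aside while the robot is not near it.
Once in a run the grip may slacken for a moment while it holds something.
It also fails if it takes over 210 s, if anything falls off the work surface, if the arm or the gripper's body presses on something with over 40 N, if the wrist force passes 120 N, or if a joint passes its speed limit or range.

## Robot

A 6-joint arm with a two-finger parallel gripper is mounted at the origin on a cart in front of the work surface, level with it; the furniture and walls round the work are solid. World frame = base frame: x ahead of the robot, y to its left, z up, the work surface at z = 0. Lengths are in m, angles in degrees, forces in N, time in s.
With the tool pointing down it reaches from about 0.4 to 0.825 m from the base axis. Payload 7 kg.
Tool frame: the origin (TCP) lies between the finger pads; the fingertips stand ctrl.nose_length ahead of it and the grasp point (between the pads) lies 2 mm behind it (ctrl.nose_length is the distance from the TCP to the fingertips, in m); z points along the fingers, y is the line along which they close (so a half turn about z gives the same grasp; the last joint's range is limited). The gripper opens to 88 mm and grips with 3 to 60 N. Pads are 19 mm wide; open, the fingers measure 130 mm over their backs; the gripper's body (78 mm by 193 mm) begins 47 mm behind the grasp point.
Start: joints at [16.507, 20.546, 0.682, 0, -70.136, -16.507], TCP at [0.675, -0, 0.244] pointing down, gripper open.
Joint ranges: [-176.03, 176.03], [-82.01, 121.73], [-58.28, 71.71], [-173.87, 95.51], [-174.79, -0.11], [-173.66, 173.66]. Speed limits (degrees/s): [136.94, 136.94, 172.46, 180, 180, 180].

## Interface

Orientations are given as [roll, pitch, yaw] about the fixed x, y, z axes, in that order (R = Rz(yaw) Ry(pitch) Rx(roll)).
In Python, from plant import ctrl gives the robot as it stands.
- The arm moves only by the tool apply_moves, never from a script. Its argument "commands" is a list of rows, each a list of 3 entries, a list of its own where there are three numbers: the shift along the world's x, y, z in cm, then the turn about the world's z in rad, then the closure, from 0 (fully open) to 1 (shut). In form: [[[x, y, z], turn, jaw], ...]. A call has 1 to 20 rows; each row is the pose to reach, as a shift and turn from the pose commanded when the call began; what a row does not reach only later rows make up. A row lasts 1/12 s, in which the tool goes at most 41.7 mm and 7.16 degrees, less where a joint would pass 70% of its speed; a pose out of reach is approached as far as the arm can. A call with a gripper value outside its range is refused whole. The fingers move at their own pace and stop on an object; the grip force is fixed at half the most. Time passes only in rows, so rows that repeat a pose let the fingers close. It gives the time, the measured TCP pose, the force, the opening and the grip force at its end, in the units of the state.
- ctrl.get_obs(): the state, without advancing time (a new reading comes with each control period).
- ctrl.snapshot(name): name is "side" or "top"; returns a dict with "img" (480x640x3 uint8, red, green, blue), "fx", "fy", "cx", "cy" (pixels), "T" (4x4, takes a point from camera to world coordinates). Camera axes: x right, y up, looking along -z (the intrinsics and any distortion apply to the point x, -y, -z); pixel columns grow to the right and rows downward; lengths in m; the calibration is good to about 2 mm. A picture is of the moment at which its call begins. There is no depth.
- ctrl.close_job(): hands the job in; it is judged then, once.
Trained networks look in a picture, given as the dict that the camera call returned (one of the last four; its "shot" number tells which), for a name from the list of things; names that differ only in an ending like _2 or _b are one class to them, and where a whole thing is asked for, a point or a joint stands for the part that bears it (a point fixed in the world has none). Each returns a list of dicts, best first, with "score" (0 to 1); they miss things now and then, are a little off and sometimes report something else, mostly with a low value. They report only what shows in the picture. A call takes as long as a camera call.
- ctrl.search_frame(picture, target): "at" ([column, row] in pixels, amid what is visible of it).
- ctrl.spot_point(picture, target): "at" ([column, row] in pixels: a listed point, or the origin of a listed thing).
The state is a dict: "clock": time; "joint_pos": joint angles; "qvel": joint speeds; "tau": joint torques, N m; "tool_pos": TCP position; "orientation": TCP orientation; "force": force on the tool from outside, world axes, zero at the start; "moment": the same for the moment, N m; "opening": finger opening in m; "gripper_force": force on a finger pad.
Only numpy, scipy, OpenCV 4.12 (cv2) and the standard library are available. Lean on these libraries where they do the work, as an engineer would, in place of code of your own. Each camera call takes 0.05 s, during which the arm holds its last target. There are 200 camera calls.

## Working session

There is one attempt and no reset: what is moved stays moved. The work goes in short steps, Python scripts to look and compute and a tool call to move; the robot and the scene stay as the last step left them, time stands still between calls to the robot, and variables do not carry over. Pictures are saved under pics/ and viewed, at most 14 in all, crops included, and the job is handed in when it is done.

Besides the shell and the picture viewer there is one more tool, called after ">>>" by a JSON object that holds its "name" and its "arguments". apply_moves: Moves the arm, as the interface text tells. Its arguments: {"type":"object","properties":{"commands":{"type":"array"}},"required":["commands"]}

```bash
ls; mkdir -p pics; cat > h.py <<'E'
import numpy as np, cv2
from plant import ctrl
def ray(p,px):
    x=(px[0]-p['cx'])/p['fx']; y=(px[1]-p['cy'])/p['fy']
    T=np.array(p['T']); return T[:3,3], T[:3,:3]@np.array([x,-y,-1.])
def at(p,px,z):
    o,d=ray(p,px); return o+d*(z-o[2])/d[2]
def px(p,w):
    T=np.array(p['T']); c=T[:3,:3].T@(np.array(w)-T[:3,3])
    return [p['cx']+p['fx']*c[0]/-c[2], p['cy']-p['fy']*c[1]/-c[2]]
def save(p,n): cv2.imwrite('pics/'+n+'.png',np.array(p['img'])[:,:,::-1])
E
python3 - <<'E'
from h import *
print(ctrl.get_obs(), ctrl.nose_length)
for n in('top','side'):
    p=ctrl.snapshot(n); save(p,n+'0'); print(n,{k:v for k,v in p.items() if k not in('img',)})
    for t,z in [('case',.012),('keeper',.07),('tray_tab',.014),('turntable',0),('tin_a_centre',.0425),('stone_box_centre',.015),('charcoal_centre',.005),('lighter_centre',.0055),('steel_punch',0),('tweezers',0)]:
        for d in ctrl.spot_point(p,t)[:3]: print(t,np.round(d['at'],1),round(d['score'],2),at(p,d['at'],z).round(3))
E
```

```text
pics
{'clock': 0.0, 'joint_pos': array([ 1.65069033e+01,  2.05904733e+01,  6.33030018e-01, -2.32255243e-02,
       -7.01355403e+01, -1.65081386e+01]), 'qvel': array([-0.04268565, -0.08624565,  0.02380085,  0.09834685, -0.01673274,
        0.00446822]), 'tau': array([-8.00930356e-04, -5.82726967e+01,  2.93058443e+01,  6.99745238e+00,
        6.93249181e-03, -2.06530804e-04]), 'tool_pos': array([ 6.74523909e-01, -9.67627608e-06,  2.42618106e-01]), 'orientation': array([ 1.79904645e+02, -5.49097392e-03, -9.00091404e+01]), 'force': array([-0.3478992 , -0.30447634, -0.2038514 ]), 'moment': array([0.02324826, 0.01422638, 0.04569773]), 'gripper_force': 0.0, 'opening': 0.08743440875939493} 0.017
top {'fx': 563.8526071595222, 'fy': 563.8526071595222, 'cx': 311.07917798644536, 'cy': 230.8850707998052, 'T': array([[ 7.10697698e-03,  9.97406627e-01, -7.16206081e-02,
         4.18516809e-01],
       [-9.99974041e-01,  7.00370673e-03, -1.69293428e-03,
        -4.50516799e-02],
       [-1.18693413e-03,  7.16307805e-02,  9.97430510e-01,
         1.61314385e+00],
       [ 0.00000000e+00,  0.00000000e+00,  0.00000000e+00,
         1.00000000e+00]]), 'shot': 1}
case [302.9 197.8] 0.66 [ 0.628 -0.018  0.012]Traceback (most recent call last):
  File "<stdin>", line 6, in <module>
ValueError: it knows: case, charcoal_centre, lighter_centre, steel_punch, stone_box_centre, tin_a_centre, tin_b_centre, tray_tab, turntable, tweezers
```

```bash
cat >> h.py <<'E'
Z=dict(case=.012,tray_tab=.014,turntable=0,tin_a_centre=.0425,stone_box_centre=.015,charcoal_centre=.005,lighter_centre=.0055,steel_punch=0,tweezers=0)
def spot(p,names=Z,z=None):
    for t in names:
        for d in ctrl.spot_point(p,t)[:3]:
            if d['score']>.2: print(t,np.round(d['at'],1),round(d['score'],2),at(p,d['at'],Z[t] if z is None else z).round(4))
E
python3 - <<'E'
from h import *
for n in('top','side'):
    p=ctrl.snapshot(n); save(p,n+'0'); print(n)
    if n=='side': print({k:v for k,v in p.items() if k not in('img',)})
    spot(p)
E
```

```text
top
case [301.9 198.4] 0.95 [ 0.6264 -0.0154  0.012 ]
tray_tab [392.8 193.4] 0.97 [ 0.6423 -0.275   0.014 ]
turntable [174.8 275. ] 0.88 [0.4054 0.3456 0.    ]
turntable [457.8 231.2] 0.47 [ 0.5364 -0.463   0.    ]
stone_box_centre [393.8 209.4] 0.74 [ 0.5963 -0.2776  0.015 ]
charcoal_centre [233.7 176.2] 0.72 [0.6903 0.1816 0.005 ]
charcoal_centre [221.1 207. ] 0.47 [0.6009 0.2163 0.005 ]
lighter_centre [235.9 178.4] 0.55 [0.6839 0.1751 0.0055]
steel_punch [464.1 201.5] 0.59 [ 0.6222 -0.4821  0.    ]
tweezers [458.7 231.5] 0.63 [ 0.5356 -0.4656  0.    ]
side
{'fx': 532.9428227007428, 'fy': 532.9428227007428, 'cx': 321.09837350614896, 'cy': 235.78848321991347, 'T': array([[-0.8827835 ,  0.18264592, -0.43282069, -0.03876763],
       [-0.46922807, -0.29816554,  0.83121738,  1.04280556],
       [ 0.02276625,  0.93687661,  0.34891821,  0.54202525],
       [ 0.        ,  0.        ,  0.        ,  1.        ]]), 'shot': 3}
case [275.6 259.8] 0.96 [ 0.6354 -0.0059  0.012 ]
tray_tab [326.8 228.5] 0.66 [ 0.6308 -0.2783  0.014 ]
turntable [279.4 361.5] 0.63 [0.3962 0.3562 0.    ]
stone_box_centre [339.6 227.6] 0.66 [ 0.6008 -0.3028  0.015 ]
charcoal_centre [237.5 297. ] 0.71 [0.6036 0.1985 0.005 ]
lighter_centre [212.8 282. ] 0.43 [0.6972 0.1666 0.0055]
steel_punch [239.3 296.5] 0.69 [0.6076 0.1867 0.    ]
steel_punch [355.9 214.8] 0.5 [ 0.6286 -0.482   0.    ]
tweezers [379.7 221.1] 0.65 [ 0.5374 -0.4637  0.    ]
```

View pics/top0.png

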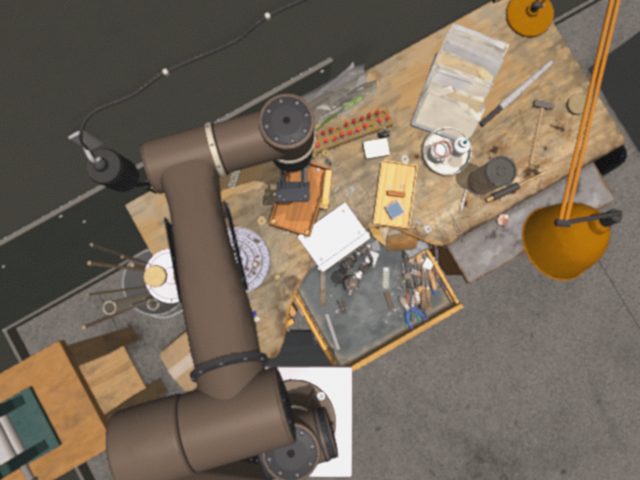

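View pics/side0.png

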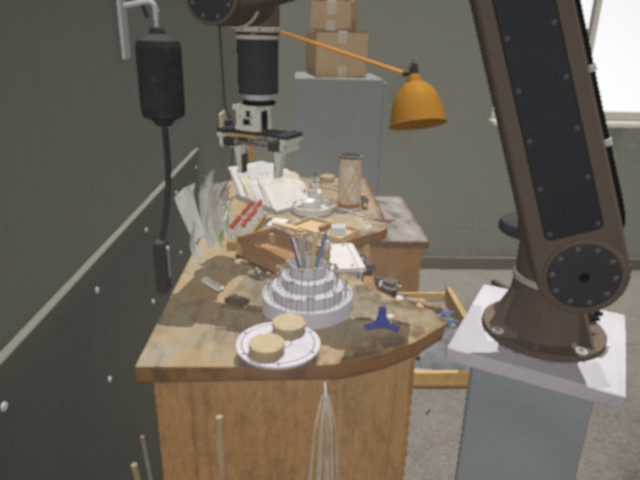

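The top view shows the case near (305,200), the tray near (395,193) and part of the turntable near (160,278). The side view shows two tins at (289,326) and (267,347), with the lighter at (213,284) and charcoal at (237,299). The arm hides the left side of the bench, so I'll move it away.

>>> {"name": "apply_moves", "arguments": {"commands": [[[-2,-4,3],0,0],[[-5,-7.5,5],0,0],[[-7,-11,7],0,0],[[-9,-14,9],0,0],[[-11,-18,10],0,0],[[-13,-21,10],0,0],[[-15,-24,10],0,0],[[-17,-26,10],0,0],[[-18,-28,10],0,0],[[-18,-28,10],0,0],[[-18,-28,10],0,0]]}}

```text
clock: 2.02
tool_pos: [0.4942, -0.2812, 0.344]
orientation: [-180.0, -0.0, -90.2]
force: [-0.1, 0.2, -0.1]
opening: 0.0874
gripper_force: 0.0
```

```bash
python3 - <<'E'
from h import *
for n in('top','side'):
    p=ctrl.snapshot(n); save(p,n+'1'); print(n)
    spot(p)
    im=np.array(p['img'])[:,:,::-1]
    c=im[140:340,110:430] if n=='top' else im[200:400,130:400]
    cv2.imwrite('pics/'+n+'1c.png',cv2.resize(c,None,fx=2.5,fy=2.5,interpolation=cv2.INTER_CUBIC))
E
```

```text
top
case [305.3 199.8] 0.96 [ 0.6224 -0.0252  0.012 ]
tray_tab [394.1 192.9] 0.76 [ 0.6438 -0.2787  0.014 ]
turntable [176.9 273. ] 0.83 [0.4112 0.3397 0.    ]
tin_a_centre [183.6 273.7] 0.66 [0.4096 0.3109 0.0425]
charcoal_centre [219.  207.8] 0.52 [0.5985 0.2223 0.005 ]
lighter_centre [220.5 205.7] 0.26 [0.6046 0.218  0.0055]
side
case [276.  259.3] 0.7 [ 0.6363 -0.0091  0.012 ]
tray_tab [323.2 228.1] 0.85 [ 0.6415 -0.2758  0.014 ]
tray_tab [264.5 347.5] 0.42 [0.432  0.3498 0.014 ]
turntable [278.5 360.9] 0.84 [0.3986 0.3554 0.    ]
tin_a_centre [286.6 326.5] 0.81 [0.4108 0.3079 0.0425]
tin_a_centre [235.2 296. ] 0.42 [0.5654 0.2562 0.0425]
tin_a_centre [337.4 228.5] 0.27 [ 0.5693 -0.2226  0.0425]
stone_box_centre [336.4 230.6] 0.62 [ 0.5972 -0.2743  0.015 ]
charcoal_centre [238.6 296.1] 0.74 [0.6041 0.1938 0.005 ]
lighter_centre [214.2 286. ] 0.49 [0.6811 0.1817 0.0055]
steel_punch [356.4 214.8] 0.48 [ 0.6272 -0.4829  0.    ]
tweezers [382.2 221.5] 0.42 [ 0.5291 -0.4642  0.    ]
```

View pics/top1c.png

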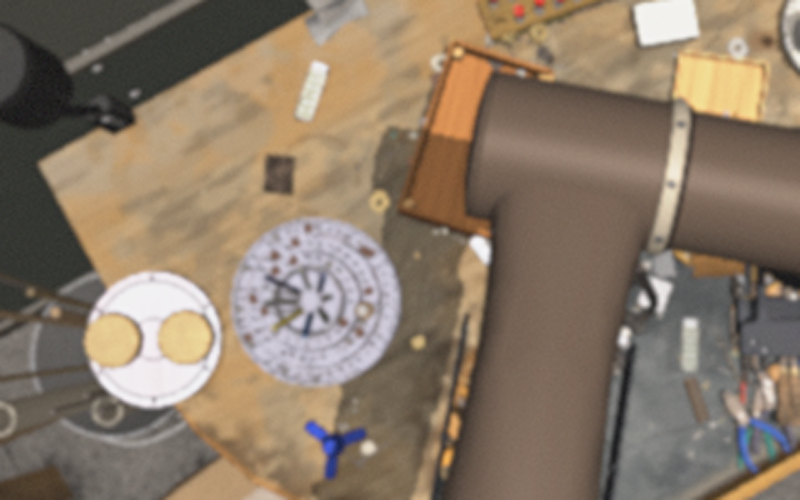

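View pics/side1c.png

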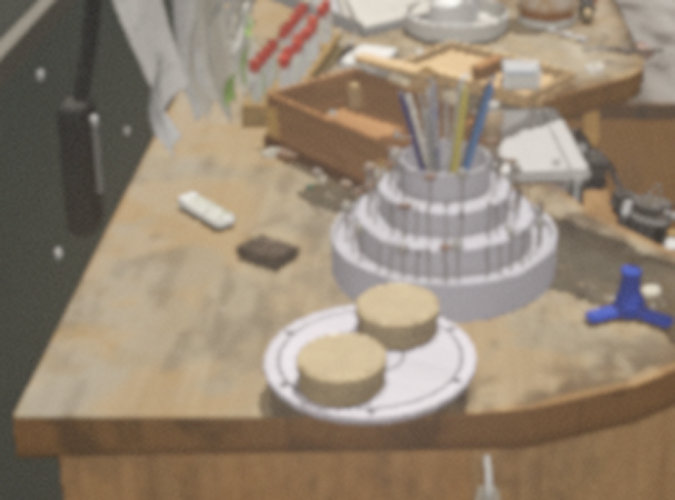

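```bash
python3 - <<'E'
from h import *
P={}
for n in('top','side'):
    p=ctrl.snapshot(n); P[n]=p
p=P['top']; im=np.array(p['img'])
def w(cx,cy,z): return at(p,(cx/2.5+110,cy/2.5+140),z).round(4)
hsv=cv2.cvtColor(im,cv2.COLOR_RGB2HSV); m=cv2.inRange(hsv,(14,60,120),(30,255,255))
m[:, :140]=0; m[:,200:]=0; m[:262]=0; m[292:]=0
k,lab,st,ce=cv2.connectedComponentsWithStats(m)
for i in range(1,k):
    if st[i,4]>60: print('tin',st[i],ce[i],at(p,ce[i],.05).round(4))
print('disc',w(153,340,.031),'L',w(86,340,.031),'R',w(220,340,.031),'T',w(153,272,.031),'B',w(153,408,.031))
# stand edges at top .185 and base
for z in(0.05,.1,.185): print('stand',z,w(231,302,z),w(401,302,z),w(316,217,z),w(316,387,z))
# charcoal, lighter: minAreaRect
def rect(mask,x0,y0,x1,y1,z,nm):
    mm=np.zeros_like(mask); mm[y0:y1,x0:x1]=mask[y0:y1,x0:x1]
    cs,_=cv2.findContours(mm,cv2.RETR_EXTERNAL,cv2.CHAIN_APPROX_NONE); c=max(cs,key=cv2.contourArea)
    W=np.array([at(p,q[0],z)[:2] for q in c]).astype(np.float32)
    b=cv2.boxPoints(cv2.minAreaRect(W)); M=cv2.moments(mm,True); print(nm,at(p,(M['m10']/M['m00'],M['m01']/M['m00']),z).round(4),b.round(4).tolist())
g=cv2.cvtColor(im,cv2.COLOR_RGB2GRAY)
rect(cv2.inRange(g,0,95),213,198,231,220,.01,'char')
rect(((hsv[...,1]<45)&(hsv[...,2]>140)).astype(np.uint8)*255,224,160,246,192,.011,'light')
# case corners visible rim z=.06: crop pts back-left(455,42), front-left(403,208)
print('case corners',w(455,42,.06),w(403,208,.06),w(553,75,.06),w(490,236,.06))
E
```

```text
tin [194 262   6  30  71] [197.84507042 278.98591549] [0.3953 0.2695 0.05  ]
tin [173 264  22  21 359] [183.85236769 274.48189415] [0.4074 0.3085 0.05  ]
tin [143 266  23  21 388] [154.20876289 275.8556701 ] [0.4031 0.3904 0.05  ]
disc [0.4028 0.3481 0.031 ] L [0.4023 0.4231 0.031 ] R [0.4034 0.2731 0.031 ] T [0.4789 0.35   0.031 ] B [0.3272 0.3462 0.031 ]
stand 0.05 [0.4456 0.258  0.05  ] [0.4469 0.0697 0.05  ] [0.5407 0.1654 0.05  ] [0.3526 0.1623 0.05  ]
stand 0.1 [0.4447 0.2483 0.1   ] [0.446 0.066 0.1  ] [0.5368 0.1587 0.1   ] [0.3547 0.1556 0.1   ]
stand 0.185 [0.4432 0.2318 0.185 ] [0.4445 0.0597 0.185 ] [0.5301 0.1472 0.185 ] [0.3583 0.1444 0.185 ]
char [0.5931 0.2146 0.01  ] [[0.574400007724762, 0.2296999990940094], [0.5745999813079834, 0.20100000500679016], [0.6118999719619751, 0.2012999951839447], [0.6116999983787537, 0.22990000247955322]]
light [0.6907 0.1786 0.011 ] [[0.6543999910354614, 0.1785999983549118], [0.7202000021934509, 0.15919999778270721], [0.7257999777793884, 0.17839999496936798], [0.6600000262260437, 0.19779999554157257]]
case corners [0.7367 0.0122 0.06  ] [0.5506 0.068  0.06  ] [ 0.7003 -0.0972  0.06  ] [ 0.5202 -0.0285  0.06  ]
```

Two tins are visible on the disc, with the charcoal, lighter and case's back wall. I'll move over the nearer tin and then refine the case pose once it's in clear view.

>>> {"name": "apply_moves", "arguments": {"commands": [[[-0.5,4,0],0,0],[[-1,8,0],0,0],[[-1.5,12,0],0.02,0],[[-2,16,0],0.04,0],[[-2.5,20,0],0.06,0],[[-3,24,0],0.08,0],[[-3.5,28,0],0.1,0],[[-4,32,0],0.12,0],[[-4.5,36,0],0.14,0],[[-5,40,0],0.16,0],[[-6,44,0],0.18,0],[[-7,48,-2],0.2,0],[[-8,52,-4],0.22,0],[[-8.7,56,-6],0.24,0],[[-8.7,59,-8],0.26,0],[[-8.7,59,-9],0.26,0],[[-8.7,59,-9],0.26,0],[[-8.7,59,-9],0.26,0]]}}

```text
clock: 4.62
tool_pos: [0.4077, 0.3098, 0.253]
orientation: [179.9, -0.1, -75.0]
force: [-0.3, 0.6, -0.6]
opening: 0.0874
gripper_force: 0.0
```

```bash
python3 - <<'E'
from h import *
o,d=None,None
for n in('top','side'):
    p=ctrl.snapshot(n); save(p,n+'2'); print(n)
    spot(p,['case','tray_tab','stone_box_centre','tin_a_centre'])
    im=np.array(p['img'])[:,:,::-1]
    if n=='top':
        c=im[140:260,250:440]; cv2.imwrite('pics/top2c.png',cv2.resize(c,None,fx=4,fy=4,interpolation=cv2.INTER_CUBIC))
        for q in((122,175),(110,165)):
            o1,d1=ray(p,q); print('motor',[(o1+d1*(z-o1[2])/d1[2]).round(2).tolist() for z in(.4,.6)])
    else:
        for q in((162,120),(165,40)):
            o1,d1=ray(p,q); print('motor',[(o1+d1*(x-o1[0])/d1[0]).round(2).tolist() for x in(.5,.6,.7,.8)])
E
```

```text
top
case [302.3 200.9] 0.86 [ 0.6192 -0.0166  0.012 ]
tray_tab [397.  192.4] 0.9 [ 0.6453 -0.287   0.014 ]
tray_tab [184.6 271.9] 0.62 [0.4145 0.3147 0.014 ]
stone_box_centre [394.7 209.6] 0.48 [ 0.5957 -0.2801  0.015 ]
tin_a_centre [180.9 273.1] 0.85 [0.4112 0.3185 0.0425]
tin_a_centre [460.9 228.2] 0.23 [ 0.5418 -0.4607  0.0425]
motor [[0.62, 0.37, 0.4], [0.59, 0.3, 0.6]]
motor [[0.65, 0.4, 0.4], [0.61, 0.32, 0.6]]
side
case [277.  260.5] 0.81 [ 0.6299 -0.0039  0.012 ]
stone_box_centre [336.1 230.4] 0.75 [ 0.5987 -0.2754  0.015 ]
tin_a_centre [286.5 324.7] 0.81 [0.4144 0.3024 0.0425]
motor [[0.5, 0.49, 0.43], [0.6, 0.39, 0.41], [0.7, 0.28, 0.39], [0.8, 0.18, 0.37]]
motor [[0.5, 0.47, 0.53], [0.6, 0.37, 0.53], [0.7, 0.26, 0.53], [0.8, 0.15, 0.53]]
```

View pics/top2c.png

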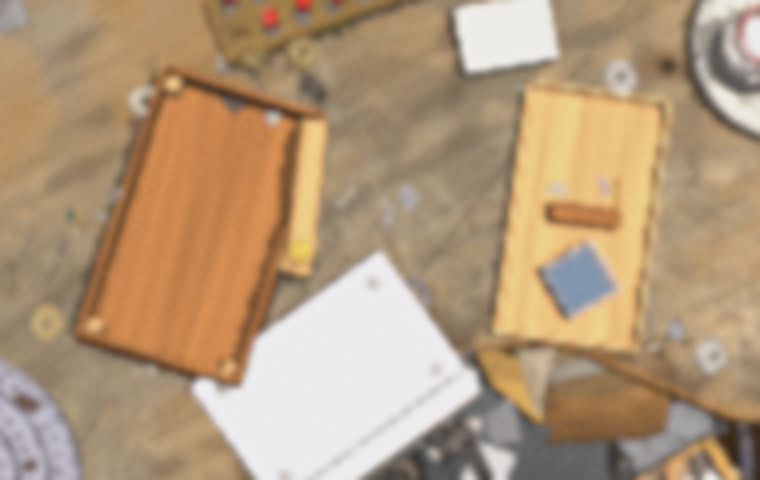

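The crop shows all four case corners, with rim corners at (165,68), (325,113), (240,383) and (80,335). The keeper is open at (310,195). The tray is at (580,215), with the stone box turned about 30° at (578,280).

```bash
python3 - <<'E'
from h import *
p=ctrl.snapshot('top')
def w(c,z): return at(p,(c[0]/4+250,c[1]/4+140),z)
def quad(cs,z,nm):
    W=np.array([w(c,z)[:2] for c in cs]); e=np.diff(np.vstack([W,W[:1]]),axis=0)
    print(nm,'ctr',W.mean(0).round(4),'len',np.linalg.norm(e,axis=1).round(3),'ang',np.degrees(np.arctan2(e[:,1],e[:,0])).round(1))
quad([(165,68),(325,113),(240,383),(80,335)],.06,'case')
quad([(527,85),(667,100),(640,350),(494,335)],.016,'tray')
print('tab',w((583,215),.024))
quad([(541,270),(590,243),(616,285),(567,317)],.026,'box')
E
```

```text
case ctr [ 0.6267 -0.0128] len [0.116 0.197 0.115 0.196] ang [-105.5  163.    73.7  -16.9]
tray ctr [ 0.6397 -0.2824] len [0.101 0.181 0.104 0.181] ang [-95.8 173.6  84.5  -7.5]
tab [ 0.6399915  -0.28193965  0.024     ]
box ctr [ 0.5943 -0.2783] len [0.04  0.035 0.042 0.038] ang [ -60.7 -148.5  123.5   28.8]
```

>>> {"name": "apply_moves", "arguments": {"commands": [[[0,-0.1,-4],0,0],[[0,-0.1,-8],0,0],[[0,-0.1,-12],0,0],[[0,-0.1,-15],0,0],[[0,-0.1,-17],0,0],[[0,-0.1,-18.5],0,0],[[0,-0.1,-19.5],0,0],[[0,-0.1,-20],0,0],[[0,-0.1,-20.2],0,0],[[0,-0.1,-20.2],0,0]]}}

```text
clock: 6.0
tool_pos: [0.4082, 0.3093, 0.0518]
orientation: [-180.0, 0.0, -75.1]
force: [0.3, -0.2, 0.1]
opening: 0.0876
gripper_force: 0.0
```

>>> {"name": "apply_moves", "arguments": {"commands": [[[0,0,0],0,0.5],[[0,0,0],0,0.8],[[0,0,0],0,1],[[0,0,0],0,1],[[0,0,0],0,1],[[0,0,0],0,1]]}}

```text
clock: 6.5
tool_pos: [0.4081, 0.3091, 0.052]
orientation: [-180.0, 0.0, -75.1]
force: [-0.4, -0.7, 3.5]
opening: 0.0586
gripper_force: 30.0
```

```bash
python3 - <<'E'
from h import *
o=ctrl.get_obs(); print(o['opening'],o['gripper_force'],o['joint_pos'].round(1))
p=ctrl.snapshot('side'); save(p,'side3')
E
```

```text
0.05861513111987901 30.000894714248716 [ 59.1  17.6 -33.3   0.  -39.2 -44.2]
```

View pics/side3.png

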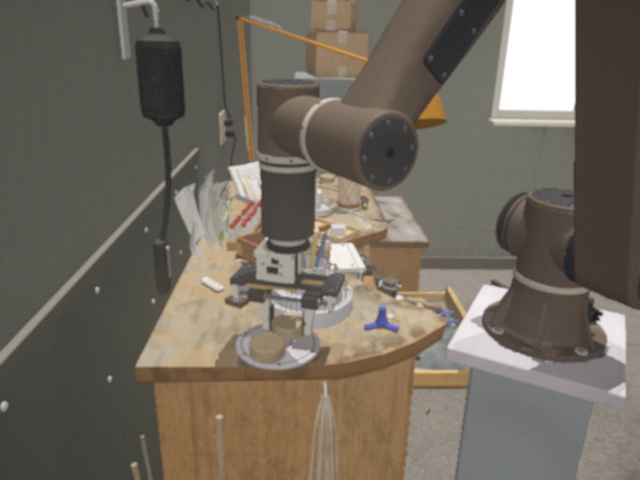

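>>> {"name": "apply_moves", "arguments": {"commands": [[[0,0,1],0,1],[[0,0,3],0,1],[[0,0,6],0,1],[[0,0,10],0,1],[[0,0,14],0,1],[[0,0,18],0,1],[[0,0,22],0,1],[[0,0,22],0,1]]}}

```text
clock: 7.22
tool_pos: [0.4106, 0.3111, 0.2809]
orientation: [-179.3, 0.4, -75.0]
force: [1.3, 0.9, -0.0]
opening: 0.0589
gripper_force: 30.0
```

```bash
python3 - <<'E'
from h import *
o=ctrl.get_obs(); print(o['opening'],o['tool_pos'],o['force'])
p=ctrl.snapshot('side')
spot(p,['tin_a_centre'],z=.2725-.0105)
t=o['tool_pos']-[0,0,.0105]; print('expected px',px(p,t), px(p,[t[0],t[1]+.02,t[2]]))
q=px(p,t); x,y=map(int,q)
c=np.array(p['img'])[y-60:y+60,x-80:x+80,::-1]
cv2.imwrite('pics/s4.png',cv2.resize(c,None,fx=4,fy=4,interpolation=cv2.INTER_CUBIC))
E
```

```text
0.05885072318356693 [0.41056576 0.31113991 0.28087309] [ 1.27756053  0.87595435 -0.02057536]
tin_a_centre [282.2 206.8] 0.92 [0.4353 0.2828 0.262 ]
expected px [np.float64(285.74622594837336), np.float64(208.63661768715622)] [np.float64(279.4007990313593), np.float64(211.73230139315723)]
```

View pics/s4.png

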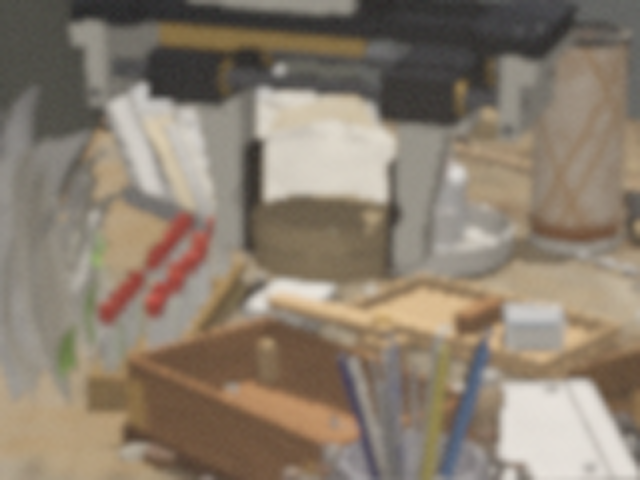

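The tin is held level and centred, at about (322,232) in the crop. Carrying it over the case.

>>> {"name": "apply_moves", "arguments": {"commands": [[[2,-2.6,0],0.02,1],[[4,-5.2,0],0.04,1],[[6.4,-8.3,0],0.06,1],[[8.8,-11.4,0],0.08,1],[[11.2,-14.5,0],0.1,1],[[13.6,-17.6,0],0.12,1],[[16,-20.7,0],0.15,1],[[18.4,-23.8,0],0.18,1],[[20.8,-26.9,0],0.2,1],[[23.2,-30,-2],0.22,1],[[25,-32.3,-5],0.235,1],[[26,-33.6,-8.5],0.235,1],[[26,-33.6,-12],0.235,1],[[26,-33.6,-14],0.235,1],[[26,-33.6,-15],0.235,1],[[26,-33.6,-15],0.235,1],[[26,-33.6,-15],0.235,1]]}}

```text
clock: 8.73
tool_pos: [0.6679, -0.0269, 0.1215]
orientation: [179.9, -0.0, -61.6]
force: [-0.1, 0.9, 0.3]
opening: 0.0587
gripper_force: 30.0
```

```bash
python3 - <<'E'
from h import *
o=ctrl.get_obs(); print(o['opening'],o['tool_pos'],o['force'])
p=ctrl.snapshot('side'); save(p,'s5')
c=np.array(p['img'])[150:300,180:380,::-1]
cv2.imwrite('pics/s5c.png',cv2.resize(c,None,fx=4,fy=4,interpolation=cv2.INTER_CUBIC))
# overlay predicted case rim
yv=np.array([-.957,.291]); xv=np.array([.288,.958]); c0=np.array([.626,-.014])
im=np.array(p['img'])[:,:,::-1].copy()
for z in(.06,):
  pts=[px(p,[*(c0+a*xv*.06+b*yv*.1),z]) for a,b in((1,1),(1,-1),(-1,-1),(-1,1))]
  cv2.polylines(im,[np.array(pts).round().astype(int)],True,(0,255,0),1)
c=cv2.resize(im[150:300,180:380],None,fx=4,fy=4,interpolation=cv2.INTER_CUBIC); cv2.imwrite('pics/s5c.png',c)
E
```

```text
0.05865217884757326 [ 0.6679412  -0.0269284   0.12150742] [-0.07839944  0.90165243  0.33095004]
```

View pics/s5c.png

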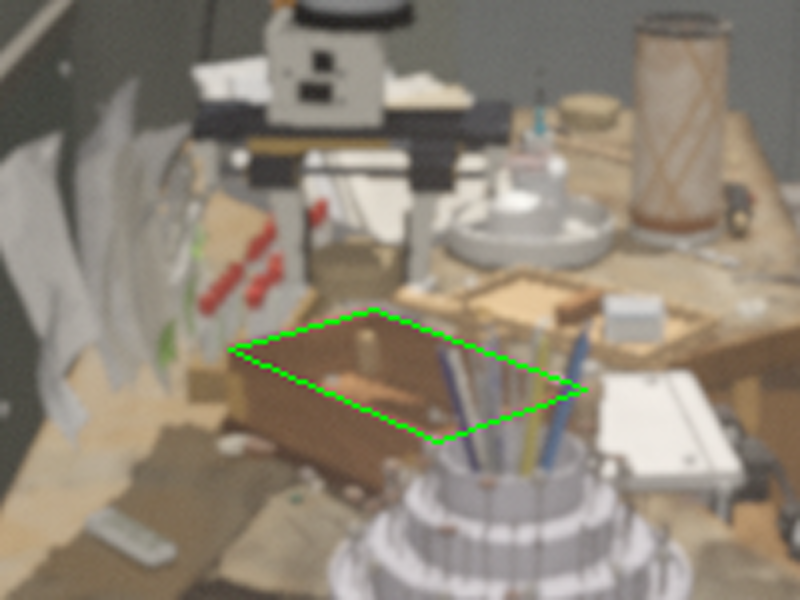

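The predicted rim (green) matches the visible case. Lowering.

>>> {"name": "apply_moves", "arguments": {"commands": [[[0,0,-2.5],0,1],[[0,0,-5],0,1],[[0,0,-6.5],0,1],[[0,0,-7.5],0,1],[[0,0,-8.1],0,1],[[0,0,-8.3],0,1],[[0,0,-8.3],0,1],[[0,0,-8.3],0,1]]}}

```text
clock: 9.45
tool_pos: [0.6689, -0.0268, 0.0399]
orientation: [-179.9, -0.0, -61.6]
force: [0.1, 0.0, -0.0]
opening: 0.0588
gripper_force: 30.0
```

>>> {"name": "apply_moves", "arguments": {"commands": [[[0,0,0],0,0.26],[[0,0,0],0,0.26],[[0,0,0],0,0.26],[[0,0,1],0,0.26],[[0,0,3],0,0.26],[[0,0,6],0,0.26],[[0,0,9],0,0.26],[[0,0,9],0,0.26]]}}

```text
clock: 10.12
tool_pos: [0.6717, -0.0268, 0.1365]
orientation: [-179.5, -0.3, -61.6]
force: [1.3, 0.5, 1.5]
opening: 0.0649
gripper_force: 0.0
```

>>> {"name": "apply_moves", "arguments": {"commands": [[[-2,0.5,1],0.12,1],[[-4,1,1],0.24,1],[[-5,1.5,0],0.36,1],[[-5,1.5,-1],0.48,1],[[-5,1.5,-2],0.6,1],[[-5,1.5,-3],0.72,1],[[-5,1.5,-4],0.785,1],[[-5,1.5,-6.5],0.785,1],[[-5,1.5,-8],0.785,1],[[-5,1.5,-8.7],0.785,1],[[-5,1.5,-8.8],0.785,1],[[-4.5,1.35,-8.8],0.785,1],[[-4,1.2,-8.8],0.785,1],[[-3.5,1.05,-8.8],0.785,1],[[-3,0.9,-8.8],0.785,1],[[-2.6,0.8,-8.8],0.785,1],[[-2.3,0.7,-8.8],0.785,1],[[-2.1,0.65,-8.8],0.785,1],[[-2.1,0.65,-8.8],0.785,1]]}}

```text
clock: 11.7
tool_pos: [0.6474, -0.0207, 0.0405]
orientation: [-180.0, -0.0, -16.7]
force: [-0.2, -0.4, -0.2]
opening: 0.0005
gripper_force: 0.0
```

>>> {"name": "apply_moves", "arguments": {"commands": [[[-0.5,0.15,0],0,1],[[-1,0.3,2],0,1],[[-1.5,0.5,5.5],-0.12,1],[[-3,2,9],-0.24,0.5],[[-5,4,12.5],-0.36,0],[[-7,6.5,16],-0.48,0],[[-9,9,18],-0.6,0],[[-11,11.5,20],-0.72,0],[[-13,14.5,20],-0.84,0],[[-15,17.5,20],-0.96,0],[[-17,20.5,20],-1.02,0],[[-19,23.5,20],-1.02,0],[[-20.5,27,20],-1.02,0],[[-21.5,30.5,20],-1.02,0],[[-22.3,34,20],-1.02,0],[[-23,37.5,20],-1.02,0],[[-23.7,40.5,20],-1.02,0],[[-23.7,40.5,20],-1.02,0]]}}

```text
clock: 13.2
tool_pos: [0.4086, 0.3888, 0.24]
orientation: [-180.0, 0.0, -74.9]
force: [1.0, 0.3, -0.3]
opening: 0.0868
gripper_force: 0.0
```

```bash
python3 - <<'E'
from h import *
o=ctrl.get_obs(); print(o['opening'],o['tool_pos'],o['orientation'])
for n in('top','side'):
    p=ctrl.snapshot(n); save(p,n+'6'); print(n)
    spot(p,['tray_tab','stone_box_centre'])
    spot(p,['tin_a_centre']); spot(p,['tin_a_centre'],.0285)
im=np.array(ctrl.snapshot('top')['img'])[:,:,::-1]
c=im[140:300,130:370]; cv2.imwrite('pics/t6c.png',cv2.resize(c,None,fx=3.3,fy=3.3,interpolation=cv2.INTER_CUBIC))
E
```

```text
0.08679428294754969 [0.40857935 0.38880276 0.24003769] [-1.79970757e+02  3.22948738e-02 -7.49112432e+01]
top
tray_tab [394.9 195.1] 0.96 [ 0.6375 -0.281   0.014 ]
stone_box_centre [396.  211.4] 0.49 [ 0.5906 -0.2838  0.015 ]
stone_box_centre [458.6 226.9] 0.3 [ 0.5476 -0.4615  0.015 ]
tin_a_centre [307.3 177.1] 0.67 [ 0.6829 -0.0307  0.0425]
tin_a_centre [307.3 177.1] 0.67 [ 0.6852 -0.0306  0.0285]
side
tray_tab [322.6 231.3] 0.85 [ 0.63   -0.2504  0.014 ]
stone_box_centre [340.1 231.1] 0.6 [ 0.5861 -0.2762  0.015 ]
tin_a_centre [263.1 244.5] 0.62 [ 0.6776 -0.0133  0.0425]
tin_a_centre [263.1 244.5] 0.62 [ 0.6977 -0.0429  0.0285]
```

View pics/t6c.png

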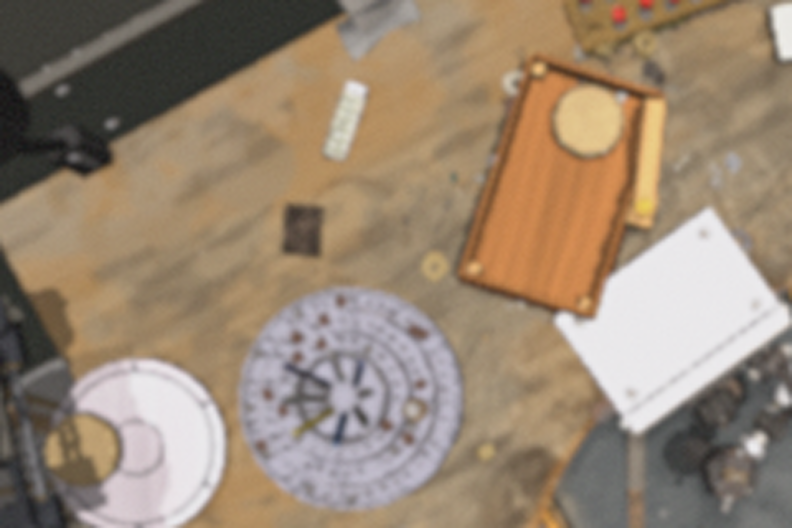

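Tin 1 lies at the far end of the case at (588,120), and tin B is still in place at (82,449). Taking tin B.

>>> {"name": "apply_moves", "arguments": {"commands": [[[-0.6,0.5,-4],0,0],[[-0.6,0.5,-8],0,0],[[-0.6,0.5,-12],0,0],[[-0.6,0.5,-15],0,0],[[-0.6,0.5,-17],0,0],[[-0.6,0.5,-18.3],0,0],[[-0.6,0.5,-18.9],0,0],[[-0.6,0.5,-18.9],0,0],[[-0.6,0.5,-18.9],0,0]]}}

```text
clock: 14.5
tool_pos: [0.4043, 0.3897, 0.0521]
orientation: [-180.0, 0.0, -75.1]
force: [0.4, 0.4, -0.0]
opening: 0.0874
gripper_force: 0.0
```

>>> {"name": "apply_moves", "arguments": {"commands": [[[0,0,0],0,0.5],[[0,0,0],0,0.8],[[0,0,0],0,1],[[0,0,0],0,1],[[0,0,0],0,1],[[0,0,0],0,1]]}}

```text
clock: 15.0
tool_pos: [0.4041, 0.3897, 0.0521]
orientation: [-180.0, 0.0, -75.1]
force: [-1.6, -0.9, 3.7]
opening: 0.0591
gripper_force: 30.0
```

>>> {"name": "apply_moves", "arguments": {"commands": [[[0,0,1],0,1],[[0,0,3],0,1],[[0,0,7],0,1],[[0,0,11],0,1],[[0,0,15],0,1],[[0,0,19],0,1],[[0.7,-1.5,21],0.03,1],[[2,-4.5,22],0.06,1],[[3.5,-8,22],0.09,1],[[5,-11.5,22],0.12,1],[[6.5,-15,22],0.15,1],[[8,-18.5,22],0.17,1],[[9.5,-22,22],0.19,1],[[11,-25.5,22],0.21,1],[[12.5,-29,22],0.235,1],[[14,-32,22],0.235,1],[[15.5,-35,20],0.235,1],[[17,-37.5,17],0.235,1],[[18,-39,14],0.235,1],[[18,-39,11],0.235,1]]}}

```text
clock: 16.67
tool_pos: [0.5852, -0.0034, 0.1609]
orientation: [-180.0, -0.0, -61.8]
force: [1.1, 1.0, -0.5]
opening: 0.059
gripper_force: 30.0
```

>>> {"name": "apply_moves", "arguments": {"commands": [[[0,0,-4],0,1],[[0,0,-4],0,1],[[0,0,-7],0,1],[[0,0,-9.5],0,1],[[0,0,-11],0,1],[[0,0,-12],0,1],[[0,0,-12.3],0,1],[[0,0,-12.4],0,1],[[0,0,-12.4],0,1],[[0,0,-12.4],0,1]]}}

```text
clock: 17.5
tool_pos: [0.5849, -0.0002, 0.0391]
orientation: [-179.9, -0.0, -61.6]
force: [-0.5, 0.2, -1.7]
opening: 0.0589
gripper_force: 30.0
```

>>> {"name": "apply_moves", "arguments": {"commands": [[[0,0,0],0,0.26],[[0,0,0],0,0.26],[[0,0,0],0,0.26],[[0,0,1],0,0.26],[[0,0,3],0,0.26],[[0,0,6],0,0.26],[[1.5,-0.5,8],0.12,0.6],[[3,-1,9],0.24,1],[[4.5,-1.4,9],0.36,1],[[5.1,-1.6,9],0.48,1],[[5.1,-1.6,8],0.6,1],[[5.1,-1.6,7],0.72,1],[[5.1,-1.6,6],0.785,1],[[5.1,-1.6,3],0.785,1],[[5.1,-1.6,1.2],0.785,1],[[5.1,-1.6,0.4],0.785,1],[[5.1,-1.6,0.3],0.785,1],[[5.1,-1.6,0.3],0.785,1]]}}

```text
clock: 19.0
tool_pos: [0.6353, -0.0166, 0.0411]
orientation: [180.0, -0.0, -16.6]
force: [-0.0, 0.0, 0.1]
opening: 0.0005
gripper_force: 0.0
```

>>> {"name": "apply_moves", "arguments": {"commands": [[[-0.5,0.15,0],0,1],[[-1,0.3,0],0,1],[[-1.5,0.45,0],0,1],[[-2,0.6,0],0,1],[[-2.4,0.7,0],0,1],[[-2.7,0.8,0],0,1],[[-3,0.9,0],0,1],[[-3,0.9,0],0,1],[[-2.5,0.75,0.2],0,1],[[-2,0.6,2],0,1],[[-2,0.6,5],0,1],[[-2,0.6,9],0,1],[[-4,2,13],-0.1,0.5],[[-6,5,17],-0.2,0],[[-8,8,20],-0.3,0],[[-10,11,22],-0.4,0],[[-12,14,22],-0.5,0],[[-14,17,22],-0.6,0],[[-16,20,22],-0.7,0],[[-16,20,22],-0.7,0]]}}

```text
clock: 20.67
tool_pos: [0.4722, 0.1873, 0.2613]
orientation: [-180.0, 0.1, -57.1]
force: [0.2, -0.6, -0.2]
opening: 0.0484
gripper_force: 0.0
```

```bash
python3 - <<'E'
from h import *
o=ctrl.get_obs(); print(o['opening'],o['tool_pos'],o['orientation'])
for n in('side','top'):
    p=ctrl.snapshot(n); save(p,n+'7'); print(n)
    spot(p,['tray_tab','stone_box_centre'])
    spot(p,['tin_a_centre'],.0285)
im=np.array(p['img'])[:,:,::-1]
c=im[140:260,250:440]; cv2.imwrite('pics/t7c.png',cv2.resize(c,None,fx=4,fy=4,interpolation=cv2.INTER_CUBIC))
E
```

```text
0.0484007349216832 [0.47223    0.18730114 0.26128989] [-1.79959103e+02  8.56521261e-02 -5.70812811e+01]
side
tray_tab [327.2 228.7] 0.97 [ 0.629  -0.2774  0.014 ]
stone_box_centre [339.4 227. ] 0.71 [ 0.6036 -0.3073  0.015 ]
tin_a_centre [263. 246.] 0.5 [ 0.6919 -0.0338  0.0285]
top
tray_tab [394.  195.2] 0.63 [ 0.6372 -0.2784  0.014 ]
stone_box_centre [392.9 209.4] 0.76 [ 0.5963 -0.275   0.015 ]
tin_a_centre [308.5 177.8] 0.83 [ 0.6832 -0.034   0.0285]
```

View pics/t7c.png

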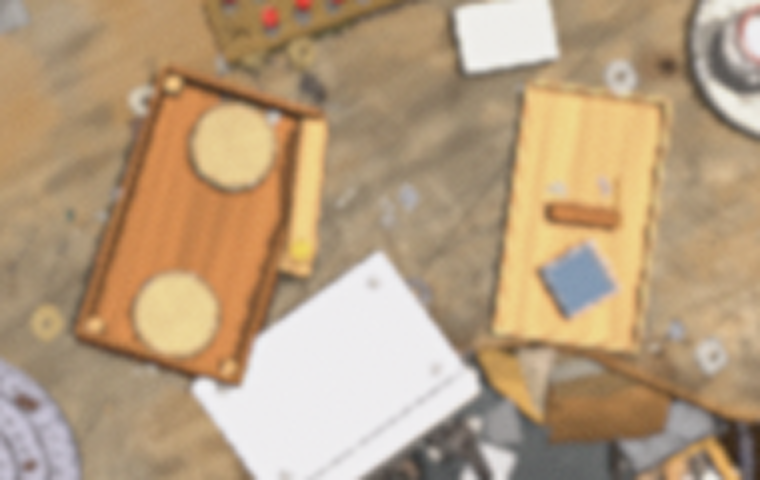

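Both tins lie at the case's ends, at (233,147) and (175,313), with room for the box between. The tray and box haven't moved. Going for the box, closing across it at 119°.

>>> {"name": "apply_moves", "arguments": {"commands": [[[0.8,-3,0],0.12,0],[[1.8,-6.8,0],0.24,0],[[2.8,-10.6,0],0.36,0],[[3.8,-14.5,0],0.48,0],[[4.8,-18.4,0],0.6,0],[[5.8,-22.3,0],0.72,0],[[6.8,-26.2,0],0.84,0],[[7.8,-30,0],0.96,0],[[8.8,-34,0],1.08,0],[[9.8,-38,-2],1.2,0],[[10.8,-41,-4.5],1.32,0],[[11.5,-44,-7],1.44,0],[[12,-46.2,-10],1.5,0],[[12,-46.2,-13],1.5,0],[[12,-46.2,-14],1.5,0],[[12,-46.2,-14],1.5,0]]}}

```text
clock: 22.4
tool_pos: [0.5913, -0.2803, 0.1143]
orientation: [-179.6, 0.4, 28.9]
force: [-1.4, 0.5, -0.3]
opening: 0.0877
gripper_force: 0.0
```

```bash
python3 - <<'E'
from h import *
o=ctrl.get_obs(); print(o['opening'],o['tool_pos'],o['orientation'])
p=ctrl.snapshot('side'); spot(p,['tray_tab','stone_box_centre'])
c=np.array(p['img'])[150:260,250:410,::-1]
cv2.imwrite('pics/s8c.png',cv2.resize(c,None,fx=5,fy=5,interpolation=cv2.INTER_CUBIC))
print([round(v) for v in px(p,[.5943,-.2783,.026])], [round(v) for v in px(p,[.64,-.282,.024])])
E
```

```text
0.08768823619632835 [ 0.59125399 -0.28027641  0.11429656] [-179.61186087    0.41074954   28.93305496]
tray_tab [327.  226.9] 0.68 [ 0.6368 -0.2912  0.014 ]
stone_box_centre [336.6 226.7] 0.73 [ 0.6119 -0.3053  0.015 ]
[338, 227] [325, 224]
```

View pics/s8c.png

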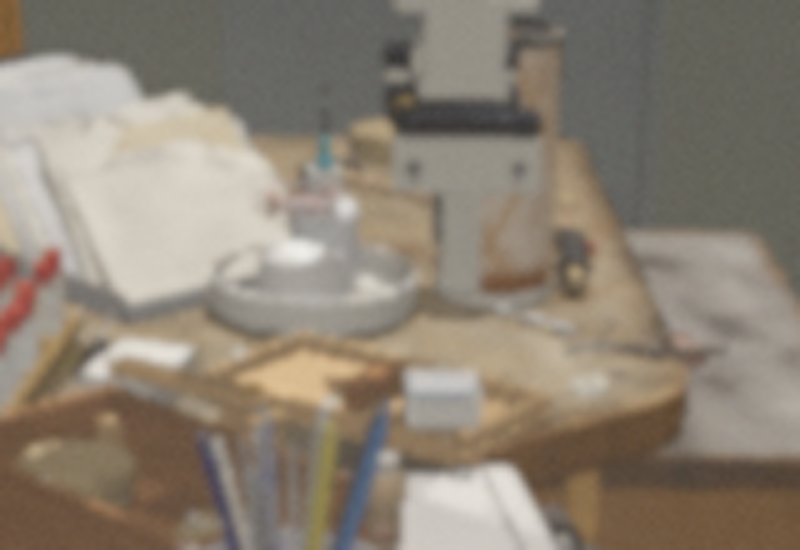

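The box top is at (443,382) in the crop, pixel (338.6,226.4), which agrees with my prediction of (338,227). Descending.

>>> {"name": "apply_moves", "arguments": {"commands": [[[0,0,-3],0,0],[[0,0,-6],0,0],[[0,0,-7.6],0,0],[[0,0,-8.3],0,0],[[0,0,-8.5],0,0],[[0,0,-8.5],0,0],[[0,0,-8.5],0,0.4],[[0,0,-8.5],0,0.7],[[0,0,-8.5],0,1],[[0,0,-8.5],0,1],[[0,0,-8.5],0,1],[[0,0,-8.5],0,1]]}}

```text
clock: 23.55
tool_pos: [0.5951, -0.2786, 0.0358]
orientation: [180.0, -0.0, 29.2]
force: [0.7, -0.1, -1.1]
opening: 0.0532
gripper_force: 0.0
```

>>> {"name": "apply_moves", "arguments": {"commands": [[[0,0,0],0,1],[[0,0,0],0,1],[[0,0,0],0,1]]}}

```text
clock: 23.8
tool_pos: [0.595, -0.2786, 0.0356]
orientation: [180.0, 0.0, 29.2]
force: [-1.0, -0.5, 1.0]
opening: 0.0418
gripper_force: 30.0
```

>>> {"name": "apply_moves", "arguments": {"commands": [[[0,0,1],0,1],[[0,0,3],0,1],[[0,0,6],0,1],[[0,0,9],0,1],[[0,1,12],-0.05,1],[[0.5,4,14],-0.15,1],[[1,7.5,14],-0.25,1],[[1.5,11,14],-0.35,1],[[2,14.5,14],-0.45,1],[[2.5,18,14],-0.55,1],[[2.8,21.5,14],-0.65,1],[[3,24.5,13],-0.75,1],[[3.1,26.4,11],-0.8,1],[[3.1,26.4,9],-0.8,1],[[3.1,26.4,8],-0.8,1],[[3.1,26.4,8],-0.8,1],[[3.1,26.4,8],-0.8,1]]}}

```text
clock: 25.22
tool_pos: [0.6258, -0.0151, 0.1157]
orientation: [180.0, 0.0, -16.7]
force: [0.3, -0.6, -1.2]
opening: 0.0413
gripper_force: 30.0
```

```bash
python3 - <<'E'
from h import *
o=ctrl.get_obs(); print(o['opening'],o['tool_pos'],o['orientation'])
p=ctrl.snapshot('side'); spot(p,['stone_box_centre'],o['tool_pos'][2]-.0206); spot(p,['tray_tab']); spot(p,['tin_a_centre'],.0285); print(px(p,o['tool_pos']-[0,0,.0206]))
E
```

```text
0.04133084144297976 [ 0.62583909 -0.01514974  0.11574902] [ 1.79953137e+02  3.99417918e-02 -1.66611587e+01]
stone_box_centre [282.4 229. ] 0.75 [ 0.6201 -0.0141  0.0951]
tray_tab [327.3 228.2] 0.66 [ 0.6307 -0.2814  0.014 ]
tray_tab [281.5 226.4] 0.56 [ 0.754  -0.2241  0.014 ]
tin_a_centre [297.  258.8] 0.7 [ 0.5727 -0.0057  0.0285]
tin_a_centre [262.3 243.2] 0.69 [ 0.7047 -0.0496  0.0285]
[np.float64(280.63116634667944), np.float64(228.4706689867769)]
```

>>> {"name": "apply_moves", "arguments": {"commands": [[[0,0,-2.5],0,1],[[0,0,-4.5],0,1],[[0,0,-5.8],0,1],[[0,0,-6.4],0,1],[[0,0,-6.6],0,1],[[0,0,-6.6],0,1],[[0,0,-6.6],0,1]]}}

```text
clock: 26.0
tool_pos: [0.6268, -0.0145, 0.0507]
orientation: [-180.0, -0.1, -16.7]
force: [0.0, -0.5, -0.5]
opening: 0.0416
gripper_force: 30.0
```

>>> {"name": "apply_moves", "arguments": {"commands": [[[0,0,0],0,0.37],[[0,0,0],0,0.37],[[0,0,0],0,0.37],[[0,0,0],0,0.37],[[0,0,1],0,0.37],[[0,0,3],0,0.37],[[0,0,6],0,0.37],[[-2,3,9],-0.1,0.37],[[-4,6,12],-0.2,0.37],[[-6,9,15],-0.3,0.37],[[-8,12,18],-0.3,0.37],[[-10,15,20],-0.3,0.37],[[-12,18,20],-0.3,0.37],[[-13,20,20],-0.3,0.37],[[-13,20,20],-0.3,0.37]]}}

```text
clock: 27.25
tool_pos: [0.4942, 0.1896, 0.2523]
orientation: [-179.7, -0.0, -33.6]
force: [-0.0, 0.3, 0.6]
opening: 0.0551
gripper_force: 0.0
```

```bash
python3 - <<'E'
from h import *
o=ctrl.get_obs(); print(o['opening'],o['tool_pos'],o['orientation'])
for n in('side','top'):
    p=ctrl.snapshot(n); save(p,n+'9'); print(n)
    spot(p,['tray_tab','charcoal_centre','lighter_centre'])
    spot(p,['tin_a_centre','stone_box_centre'],.0285)
im=np.array(p['img'])[:,:,::-1]
c=im[140:260,250:440]; cv2.imwrite('pics/t9c.png',cv2.resize(c,None,fx=4,fy=4,interpolation=cv2.INTER_CUBIC))
E
```

```text
0.05512402828211908 [0.49420351 0.18960647 0.25231627] [-1.79732465e+02 -4.34488233e-02 -3.36241850e+01]
side
tray_tab [324.2 227.4] 0.59 [ 0.6418 -0.2829  0.014 ]
charcoal_centre [236.8 296.4] 0.47 [0.6066 0.1969 0.005 ]
lighter_centre [214.8 278.8] 0.62 [0.7042 0.1505 0.0055]
tin_a_centre [262.7 243.5] 0.46 [ 0.7026 -0.0483  0.0285]
stone_box_centre [277.5 251.9] 0.53 [ 0.6379 -0.0189  0.0285]
top
tray_tab [394.  194.5] 0.78 [ 0.6392 -0.2784  0.014 ]
charcoal_centre [392.2 195. ] 0.69 [ 0.639  -0.2746  0.005 ]
charcoal_centre [224.4 207.4] 0.51 [0.5998 0.2068 0.005 ]
lighter_centre [235.4 179.3] 0.69 [0.6813 0.1765 0.0055]
tin_a_centre [310.3 178.3] 0.6 [ 0.6818 -0.0391  0.0285]
stone_box_centre [302.  197.3] 0.53 [ 0.6274 -0.016   0.0285]
```

View pics/t9c.png

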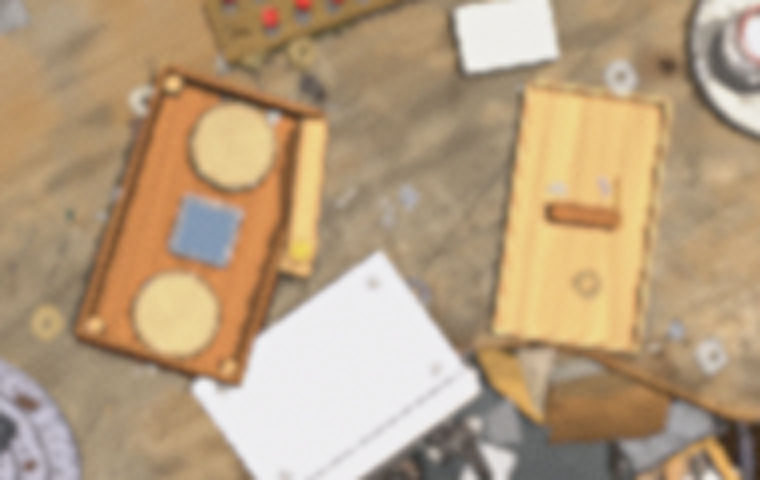

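The box stands squarely between the tins at (206,230), and the tray is unmoved with its tab at (583,215). The tray has only 3 mm of play, so I'll refine the tray and case poses with an edge fit.

```bash
cat > fit.py <<'E'
from h import *
from scipy.optimize import minimize
from scipy.ndimage import map_coordinates
def fit(p,g,c,th,hx,hy,z,sides):
    # th = angle of y axis; maximise mean |normal gradient| on outer rim
    gx=cv2.Sobel(g,cv2.CV_32F,1,0,ksize=3); gy=cv2.Sobel(g,cv2.CV_32F,0,1,ksize=3)
    G=cv2.GaussianBlur(np.hypot(gx,gy),(0,0),1.0)
    t=np.linspace(-.9,.9,60)
    def f(v):
        a=th+v[2]; yv=np.array([np.cos(a),np.sin(a)]); xv=np.array([yv[1],-yv[0]]); cc=c+v[:2]*.001
        s=0
        for k in sides:
            P=[cc+(k[1]*hx*xv+u*hy*yv if k[0]=='x' else k[1]*hy*yv+u*hx*xv) for u in t]
            q=np.array([px(p,[*w,z]) for w in P]); s+=map_coordinates(G,[q[:,1],q[:,0]],order=1).mean()
        return -s
    best=min((minimize(f,[a,b,0],method='Nelder-Mead',options=dict(initial_simplex=[[a,b,0],[a+2,b,0],[a,b+2,0],[a,b,.03]])) for a in(-2,0,2) for b in(-2,0,2)),key=lambda r:r.fun)
    return c+best.x[:2]*.001, np.degrees(th+best.x[2]), -best.fun
if __name__=='__main__':
    ps=[ctrl.snapshot('top') for _ in range(3)]
    g=np.mean([cv2.cvtColor(np.array(p['img']),cv2.COLOR_RGB2GRAY).astype(np.float32) for p in ps],axis=0); p=ps[-1]
    for nm,hx,hy,z in(('case',.06,.1,.06),('case',.055,.095,.06)):
        print(nm,hx,fit(p,g,np.array([.6267,-.0128]),np.radians(163.2),hx,hy,z,[('x',1),('y',1),('y',-1)]))
    for hx,hy in((.052,.092),(.0485,.0885)): print('tray',hx,fit(p,g,np.array([.64,-.282]),np.radians(173.3),hx,hy,.016,[('x',1),('x',-1),('y',1),('y',-1)]))
    print('tab',fit(p,g,np.array([.64,-.282]),np.radians(173.3),.025,.007,.024,[('x',1),('x',-1),('y',1),('y',-1)]))
E
python3 fit.py
```

```text
case 0.06 (array([ 0.62026754, -0.01832447]), np.float64(163.3778610626195), np.float64(468.82672119140625))
case 0.055 (array([ 0.61980801, -0.01319595]), np.float64(163.25635517508147), np.float64(513.4324951171875))
tray 0.052 (array([ 0.64177458, -0.28162743]), np.float64(172.446650627608), np.float64(510.1250915527344))
tray 0.0485 (array([ 0.6387021 , -0.27787904]), np.float64(172.38288737145828), np.float64(592.647705078125))
tab (array([ 0.63995031, -0.27966498]), np.float64(172.97863629198304), np.float64(635.306396484375))
```

```bash
python3 - <<'E'
from h import *
from scipy.ndimage import map_coordinates
ps=[ctrl.snapshot('top') for _ in range(3)]
I=np.mean([np.array(p['img']).astype(np.float32) for p in ps],axis=0); p=ps[-1]
def prof(c,th,z,axis,rng,over):
    a=np.radians(th); yv=np.array([np.cos(a),np.sin(a)]); xv=np.array([yv[1],-yv[0]]); c=np.array(c); out=[]
    for s in rng:
        P=[c+(s*xv+u*yv if axis=='x' else s*yv+u*xv) for u in over]
        q=np.array([px(p,[*w,z]) for w in P]); out.append([map_coordinates(I[...,k],[q[:,1],q[:,0]],order=1).mean() for k in range(3)])
    return np.array(out)
for nm,c,th,z,L in(('case',[.6267,-.0128],163.3,.06,[('x',.046,.072,-.08,.08),('y',.086,.112,-.02,.05),('y',-.112,-.086,-.02,.05),('x',-.07,-.045,.03,.09)]),
                 ('tray',[.64,-.282],172.7,.016,[('x',.042,.062,-.08,.08),('x',-.062,-.042,-.08,.08),('y',.082,.102,-.04,.04),('y',-.102,-.082,-.04,.04)])):
    for ax,a,b,u0,u1 in L:
        r=np.arange(a,b+1e-6,.002); pr=prof(c,th,z,ax,r,np.linspace(u0,u1,60))
        print(nm,ax); print(*[f"{int(round(s*1000))}:{v[0]:.0f}/{v[2]:.0f}" for s,v in zip(r,pr)])
E
```

```text
case x
46:208/81 48:206/80 50:197/77 52:178/70 54:154/61 56:138/56 58:141/59 60:151/67 62:150/76 64:140/83 66:136/92 68:143/102 70:156/110 72:165/115
case y
86:213/117 88:208/111 90:201/103 92:192/92 94:183/82 96:167/70 98:143/58 100:119/53 102:111/64 104:124/85 106:143/104 108:156/116 110:162/121 112:165/121
case y
-112:158/99 -110:163/102 -108:168/103 -106:170/101 -104:173/97 -102:176/90 -100:172/80 -98:155/67 -96:127/54 -94:106/48 -92:112/57 -90:141/74 -88:172/91 -86:194/103
case x
-70:215/204 -68:212/199 -66:210/195 -64:204/188 -62:193/176 -60:181/157 -58:173/130 -56:169/101 -54:164/79 -52:154/65 -50:145/60 -48:149/62 -46:167/70
tray x
42:238/136 44:238/136 46:237/134 48:234/131 50:223/123 52:197/109 54:161/96 56:140/94 58:141/101 60:152/110 62:159/115
tray x
-62:177/123 -60:177/123 -58:177/124 -56:180/124 -54:188/125 -52:197/124 -50:198/118 -48:194/110 -46:199/108 -44:216/116 -42:230/126
tray y
82:237/134 84:236/134 86:232/132 88:221/123 90:197/108 92:168/90 94:151/80 96:147/81 98:151/91 100:155/102 102:161/112
tray y
-102:176/131 -100:178/132 -98:183/132 -96:191/131 -94:198/128 -92:199/120 -90:200/112 -88:210/111 -86:224/118 -84:233/127 -82:237/131
```

>>> {"name": "apply_moves", "arguments": {"commands": [[[1,-3.5,0],-0.1,0.37],[[2.2,-7.3,0],-0.2,0.37],[[3.4,-11.1,0],-0.3,0.37],[[4.6,-15,0],-0.4,0.37],[[5.8,-18.9,0],-0.5,0.37],[[7,-22.8,0],-0.6,0.37],[[8.2,-26.6,0],-0.7,0.37],[[9.4,-30.4,0],-0.8,0.37],[[10.6,-34,0],-0.9,0.37],[[11.8,-37.6,-2],-1,0.37],[[13,-41,-5],-1.108,0.37],[[14,-44,-8],-1.108,0.37],[[14.5,-46.7,-11],-1.108,0.37],[[14.5,-46.7,-14],-1.108,0.37],[[14.5,-46.7,-15],-1.108,0.37],[[14.5,-46.7,-15],-1.108,0.37],[[14.5,-46.7,-15],-1.108,0.37]]}}

```text
clock: 29.57
tool_pos: [0.6413, -0.2812, 0.1001]
orientation: [180.0, -0.0, -97.3]
force: [0.6, 0.1, -0.1]
opening: 0.055
gripper_force: 0.0
```

```bash
python3 - <<'E'
from h import *
o=ctrl.get_obs(); print(o['opening'],o['tool_pos'],o['orientation'])
p=ctrl.snapshot('side'); spot(p,['tray_tab']); print(px(p,[.641,-.2815,.014]))
p=ctrl.snapshot('top'); spot(p,['tray_tab'])
E
```

```text
0.05500757073929455 [ 0.64125652 -0.28124834  0.10008333] [ 1.79971896e+02 -3.11304650e-02 -9.72891218e+01]
[np.float64(324.2343064098183), np.float64(227.57972775032323)]
tray_tab [392.6 192.4] 0.63 [ 0.6452 -0.2744  0.014 ]
```

>>> {"name": "apply_moves", "arguments": {"commands": [[[0,0,-3],0,0.37],[[0,0,-5.5],0,0.37],[[0,0,-6.8],0,0.37],[[0,0,-7.4],0,0.37],[[0,0,-7.5],0,0.37],[[0,0,-7.5],0,0.37]]}}

```text
clock: 30.27
tool_pos: [0.6417, -0.2816, 0.0256]
orientation: [-179.9, -0.0, -97.3]
force: [0.4, 0.5, 1.1]
opening: 0.0553
gripper_force: 0.0
```

>>> {"name": "apply_moves", "arguments": {"commands": [[[0,0,0],0,0.6],[[0,0,0],0,0.8],[[0,0,0],0,1],[[0,0,0],0,1],[[0,0,0],0,1],[[0,0,0],0,1],[[0,0,0],0,1],[[0,0,0],0,1]]}}

```text
clock: 30.93
tool_pos: [0.6412, -0.2815, 0.0247]
orientation: [-180.0, -0.0, -97.3]
force: [0.6, 0.2, 0.4]
opening: 0.0134
gripper_force: 30.0
```

>>> {"name": "apply_moves", "arguments": {"commands": [[[0,0,0.5],0,1],[[0,0,1.5],0,1],[[0,0,3.5],0,1],[[0,0,6],0,1],[[0,0,9],0,1],[[0,0,11.5],0,1],[[0,1,13],-0.02,1],[[-0.2,3.5,13],-0.04,1],[[-0.4,6.5,13],-0.06,1],[[-0.6,9.5,13],-0.08,1],[[-0.7,12.5,13],-0.1,1],[[-0.8,15.5,13],-0.12,1],[[-0.9,18.5,13],-0.14,1],[[-1,21.5,13],-0.15,1],[[-1.1,24.5,13],-0.168,1],[[-1.25,26.3,13],-0.168,1],[[-1.25,27,12.5],-0.168,1],[[-1.25,27,12],-0.168,1],[[-1.25,27,12],-0.168,1],[[-1.25,27,12],-0.168,1]]}}

```text
clock: 32.6
tool_pos: [0.6281, -0.0125, 0.1441]
orientation: [179.9, -0.0, -107.0]
force: [0.2, -0.5, -1.0]
opening: 0.0137
gripper_force: 30.0
```

>>> {"name": "apply_moves", "arguments": {"commands": [[[0,0,-1.5],0,1],[[0,0,-3],0,1],[[0,0,-4.2],0,1],[[0,0,-5],0,1],[[0,0,-5.4],0,1],[[0,0,-5.4],0,1],[[0,0,-5.4],0,1]]}}

```text
clock: 33.18
tool_pos: [0.6289, -0.0119, 0.091]
orientation: [-180.0, -0.0, -107.0]
force: [-0.4, -0.2, 1.4]
opening: 0.0137
gripper_force: 29.9
```

```bash
python3 - <<'E'
from h import *
o=ctrl.get_obs(); print(o['opening'],o['tool_pos'],o['orientation'],o['moment'])
p=ctrl.snapshot('top'); save(p,'t10'); 
c=np.array(p['img'])[150:250,260:360,::-1]; a=cv2.resize(c,None,fx=4,fy=4,interpolation=cv2.INTER_CUBIC)
p=ctrl.snapshot('side'); spot(p,['tray_tab'],z=o['tool_pos'][2]-.011); print(px(p,o['tool_pos']-[0,0,.011]))
c=np.array(p['img'])[190:290,220:320,::-1]; b=cv2.resize(c,None,fx=4,fy=4,interpolation=cv2.INTER_CUBIC)
cv2.imwrite('pics/v13.png',np.hstack([a,b]))
E
```

```text
0.013705563441230622 [ 0.62886805 -0.01186317  0.09103707] [-1.79968418e+02 -2.85163004e-03 -1.06967599e+02] [-0.22785439 -0.12391566 -0.06889656]
tray_tab [281.4 236.3] 0.55 [ 0.6163 -0.0033  0.08  ]
[np.float64(278.91699535045126), np.float64(234.35015338340054)]
```

View pics/v13.png

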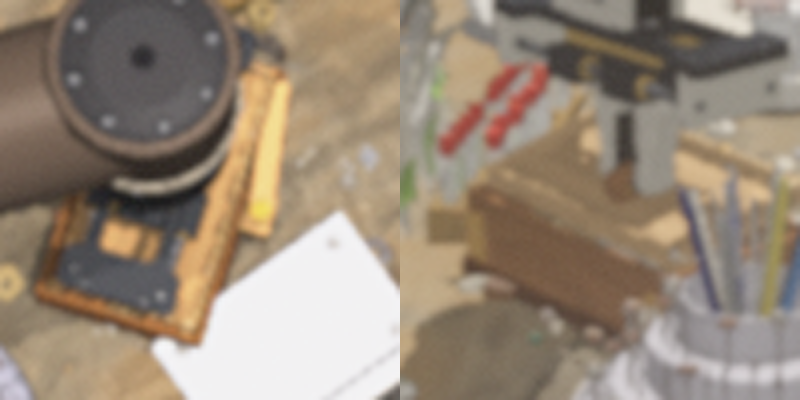

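The tray is level and aligned just above the rim in both views, with the left crop showing a bottom-left rim corner at (40,290). Lowering gently.

>>> {"name": "apply_moves", "arguments": {"commands": [[[0,0,-0.3],0,1],[[0,0,-0.6],0,1],[[0,0,-0.9],0,1],[[0,0,-1.1],0,1],[[0,0,-1.1],0,1]]}}

```text
clock: 33.75
tool_pos: [0.6289, -0.0114, 0.0799]
orientation: [-180.0, 0.0, -106.9]
force: [-1.9, -0.1, 6.8]
opening: 0.0142
gripper_force: 30.3
```

>>> {"name": "apply_moves", "arguments": {"commands": [[[0,0,-0.3],0,1],[[0,0,-0.6],0,1],[[0,0,-0.6],0,1]]}}

```text
clock: 34.0
tool_pos: [0.6303, -0.0106, 0.0776]
orientation: [-179.8, 0.1, -106.9]
force: [-8.8, 4.0, 29.7]
opening: 0.0139
gripper_force: 34.7
```

```bash
python3 - <<'E'
from h import *
o=ctrl.get_obs(); print(o['force'],o['moment'],o['opening'],o['tool_pos'],o['orientation'])
E
```

```text
[-8.76358046  3.98890222 29.71165006] [ 1.35637686  2.93968995 -0.21091761] 0.013853947911655451 [ 0.63034573 -0.01060011  0.07757584] [-1.79750002e+02  1.04192380e-01 -1.06866137e+02]
```

>>> {"name": "apply_moves", "arguments": {"commands": [[[0,0,0.6],0,1],[[0,0,1.2],0,1],[[0.25,-0.08,1.2],0,1],[[0.25,-0.08,1.2],0,1],[[0.25,-0.08,1.2],0,1]]}}

```text
clock: 34.42
tool_pos: [0.6306, -0.0125, 0.0845]
orientation: [179.9, -0.0, -107.0]
force: [0.6, 0.4, -1.7]
opening: 0.0136
gripper_force: 34.0
```

>>> {"name": "apply_moves", "arguments": {"commands": [[[0,0,-0.3],0,1],[[0,0,-0.6],0,1],[[0,0,-0.8],0,1],[[0,0,-0.8],0,1]]}}

```text
clock: 34.75
tool_pos: [0.6316, -0.0122, 0.0785]
orientation: [-179.9, 0.0, -106.9]
force: [-1.9, 1.7, 5.6]
opening: 0.0134
gripper_force: 34.3
```

```bash
python3 - <<'E'
from h import *
o=ctrl.get_obs(); print(o['force'],o['moment'],o['opening'],o['tool_pos'],o['orientation'])
E
```

```text
[-1.93338734  1.74756219  5.62826732] [ 0.38632295  0.32776995 -0.05118766] 0.013431425669271031 [ 0.63156102 -0.01219093  0.07847451] [-1.79929200e+02  1.16506349e-02 -1.06924967e+02]
```

>>> {"name": "apply_moves", "arguments": {"commands": [[[0,0,0.6],0,1],[[0.05,-0.17,0.6],0,1],[[0.05,-0.17,0.6],0,1],[[0.05,-0.17,0.3],0,1],[[0.05,-0.17,0],0,1],[[0.05,-0.17,-0.2],0,1],[[0.05,-0.17,-0.2],0,1]]}}

```text
clock: 35.33
tool_pos: [0.6315, -0.0141, 0.0788]
orientation: [-179.9, -0.0, -106.9]
force: [-12.3, 2.3, 28.5]
opening: 0.0138
gripper_force: 34.6
```

```bash
python3 - <<'E'
from h import *
o=ctrl.get_obs(); print(o['force'],o['moment'],o['opening'],o['tool_pos'],o['orientation'])
E
```

```text
[-12.29679069   2.25954675  28.50530763] [ 0.8794119   4.5754109  -0.07525246] 0.013801618357679072 [ 0.63149118 -0.01408403  0.0788256 ] [-1.79932817e+02 -2.37486666e-02 -1.06887715e+02]
```

```bash
python3 - <<'E'
from h import *
from scipy.ndimage import map_coordinates
ps=[ctrl.snapshot('side') for _ in range(2)]; p=ps[0]; save(p,'side11')
g=np.mean([cv2.cvtColor(np.array(q['img']),cv2.COLOR_RGB2GRAY).astype(np.float32) for q in ps],axis=0)
a=np.radians(163.2); yv=np.array([np.cos(a),np.sin(a)]); xv=np.array([yv[1],-yv[0]]); c=np.array([.6295,-.0125])
u=np.linspace(-.085,-.01,60)
def ln(x,z):
    q=np.array([px(p,[*(c+x*xv+t*yv),z]) for t in u]); return map_coordinates(g,[q[:,1],q[:,0]],order=1).mean()
for x in(.06,.052):
    print(x,*[f"{int(z*1000+.5)}:{ln(x,z):.0f}" for z in np.arange(.03,.1,.003)])
print('tab span',px(p,[.6315,-.0141,.0788]))
im=np.array(p['img'])[:,:,::-1].copy()
b=cv2.resize(im[185:285,215:335],None,fx=6,fy=6,interpolation=cv2.INTER_CUBIC)
def L(P,col):
    q=[((v[0]-215+.5)*6,(v[1]-185+.5)*6) for v in P]; cv2.polylines(b,[np.array(q).astype(int)],False,col,1)
cor=[(1,-1),(1,1),(-1,1),(-1,-1),(1,-1)]
L([px(p,[*(c+s*.06*xv+t*.1*yv),.06]) for s,t in cor],(0,255,0))
L([px(p,[*(c+s*.052*xv+t*.092*yv),.059]) for s,t in cor],(255,0,0))
L([px(p,[*(c+s*.052*xv+t*.092*yv),.076]) for s,t in cor],(0,0,255))
cv2.imwrite('pics/v14.png',b)
E
```

```text
0.06 30:96 33:95 36:94 39:94 42:94 45:94 48:94 51:92 54:90 57:91 60:99 63:109 66:116 69:118 72:121 75:125 78:130 81:134 84:139 87:142 90:145 93:145 96:142 99:139
0.052 30:92 33:92 36:92 39:93 42:93 45:92 48:90 51:90 54:96 57:108 60:117 63:118 66:117 69:119 72:123 75:128 78:133 81:137 84:140 87:141 90:139 93:136 96:134 99:135
tab span [np.float64(278.50412777050065), np.float64(234.3583961749567)]
```

View pics/v14.png

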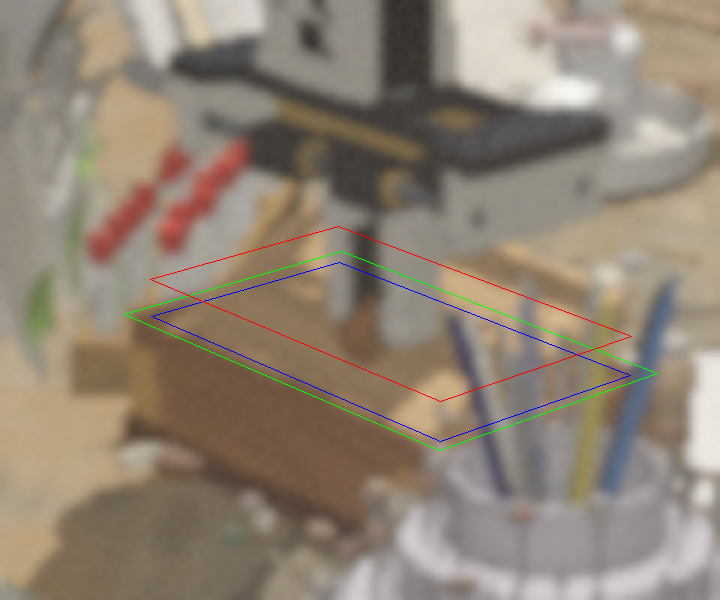

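The tray's rim coincides with the case rim (blue over green), and the tab at (360,330) shows below the fingertips. So the tray slid down about 11 mm in the grip and is now sitting on the posts. Relieving the load and releasing.

>>> {"name": "apply_moves", "arguments": {"commands": [[[-0.1,0.05,0.2],0,1],[[-0.1,0.05,0.3],0,1],[[-0.1,0.05,0.3],0,0.7],[[-0.1,0.05,0.3],0,0.5],[[-0.1,0.05,0.3],0,0.5],[[-0.1,0.05,0.3],0,0.5],[[-0.1,0.05,2],0,0.5],[[-0.1,0.05,5],0,0.5],[[-1,2,9],0,0.5],[[-2.5,5,13],0,0.5],[[-4,8.5,17],0,0.5],[[-6,12,19],0,0.5],[[-8,15.5,19],0,0.5],[[-10,19,19],0,0.5],[[-12,20,19],0,0.5],[[-12,20,19],0,0.5]]}}

```text
clock: 36.77
tool_pos: [0.5083, 0.1898, 0.2658]
orientation: [180.0, 0.1, -106.8]
force: [0.0, -1.7, -1.0]
opening: 0.0431
gripper_force: 0.0
```

```bash
python3 - <<'E'
from h import *
from scipy.ndimage import map_coordinates
o=ctrl.get_obs(); print(o['opening'],o['tool_pos'],o['orientation'])
for n in('side','top'):
    p=ctrl.snapshot(n); save(p,n+'12'); print(n); spot(p,['tray_tab'],z=.057); spot(p,['charcoal_centre','lighter_centre'])
im=np.array(p['img']).astype(float)
a=np.radians(163.2); yv=np.array([np.cos(a),np.sin(a)]); xv=np.array([yv[1],-yv[0]]); c=np.array([.6290,-.0118])
def pr(ax,rng,over,z):
    r=[]
    for s in rng:
        q=np.array([px(p,[*(c+(s*xv+u*yv if ax=='x' else s*yv+u*xv)),z]) for u in over]); r.append('%d:%d'%(round(s*1000),map_coordinates(im[...,0],[q[:,1],q[:,0]],order=1).mean()))
    print(ax,*r)
pr('x',np.arange(-.07,.071,.005),np.linspace(.02,.08,40),.055); pr('x',np.arange(-.07,.071,.005),np.linspace(-.08,-.02,40),.055)
pr('y',np.arange(-.11,.111,.005),np.linspace(.02,.045,40),.055);pr('y',np.arange(-.03,.031,.003),np.linspace(-.02,.02,40),.067);pr('x',np.arange(-.04,.041,.004),np.linspace(-.004,.004,10),.067)
E
```

```text
0.04311070206858901 [0.5083227  0.18983416 0.26582754] [ 1.79966643e+02  8.50903457e-02 -1.06754707e+02]
side
tray_tab [283.  238.4] 0.91 [ 0.6373 -0.0446  0.057 ]
charcoal_centre [236.7 298.1] 0.8 [0.6019 0.2036 0.005 ]
lighter_centre [214.  286.8] 0.67 [0.6788 0.1852 0.0055]
lighter_centre [236.4 298.7] 0.26 [0.6002 0.207  0.0055]
top
tray_tab [300.7 194.6] 0.97 [ 0.6312 -0.0128  0.057 ]
lighter_centre [233.9 177.4] 0.46 [0.6867 0.1809 0.0055]
x -70:196 -65:181 -60:158 -55:168 -50:185 -45:200 -40:202 -35:216 -30:220 -25:225 -20:222 -15:220 -10:221 -5:220 0:218 5:219 10:221 15:225 20:221 25:218 30:223 35:208 40:196 45:185 50:169 55:140 60:153 65:125 70:151
x -70:228 -65:239 -60:230 -55:189 -50:190 -45:205 -40:215 -35:219 -30:216 -25:218 -20:219 -15:217 -10:219 -5:216 0:216 5:225 10:228 15:226 20:219 25:221 30:222 35:203 40:196 45:180 50:179 55:138 60:150 65:146 70:174
y -110:177 -105:174 -100:174 -95:173 -90:183 -85:204 -80:203 -75:204 -70:207 -65:206 -60:207 -55:207 -50:210 -45:209 -40:209 -35:209 -30:208 -25:210 -20:210 -15:210 -10:201 -5:195 0:197 5:203 10:211 15:211 20:212 25:210 30:210 35:210 40:210 45:211 50:209 55:210 60:209 65:211 70:209 75:209 80:209 85:207 90:175 95:178 100:136 105:113 110:151
y -30:220 -27:220 -24:220 -21:220 -18:220 -15:216 -12:198 -9:174 -6:165 -3:166 0:156 3:150 6:181 9:214 12:221 15:221 18:221 21:220 24:220 27:220 30:220
x -40:212 -36:221 -32:217 -28:190 -24:151 -20:142 -16:152 -12:157 -8:155 -4:156 0:159 4:158 8:159 12:163 16:164 20:162 24:176 28:213 32:218 36:203 40:201
```

```bash
python3 - <<'E'
from h import *
p=ctrl.snapshot('side'); im=np.array(p['img']); hsv=cv2.cvtColor(im,cv2.COLOR_RGB2HSV)
a=np.radians(163.2); yv=np.array([np.cos(a),np.sin(a)]); xv=np.array([yv[1],-yv[0]]); c=np.array([.6305,-.0125])
for nm,z0 in(('seated',.043),('onrim',.060)):
    q=np.array([px(p,[*(c+s*.025*xv+t*.007*yv),z0+h]) for s in(1,-1) for t in(1,-1) for h in(.004,.024)]); print(nm,'tab cols %.0f-%.0f rows %.0f-%.0f'%(q[:,0].min(),q[:,0].max(),q[:,1].min(),q[:,1].max()))
for r in range(222,258,2): print(r,*['%3d'%im[r,k,0]+'/%3d'%im[r,k,2] for k in range(262,300,3)])
E
```

```text
seated tab cols 269-288 rows 236-250
onrim tab cols 269-288 rows 230-243
222 178/118 162/105 180/116 204/134 176/115 150/ 97 145/ 94 156/104 184/136 192/134 189/140 180/139 184/164
224 166/109 165/107 214/143 220/150 214/144 199/131 176/114 152/100 144/ 93 158/103 187/127 193/139 175/136
226 159/102 210/141 221/150 219/147 221/150 222/152 222/151 188/123 168/109 149/ 98 148/ 97 162/108 188/129
228 202/133 223/151 223/153 221/149 218/147 220/148 220/148 202/126 206/134 185/121 156/100 145/ 95 149/ 98
230 220/147 222/150 223/150 223/150 222/150 219/148 198/125 186/104 180/110 222/149 201/133 179/114 150/ 98
232 221/149 223/150 221/149 221/150 222/150 213/140 188/107 164/ 92 141/ 85 219/146 224/152 223/152 190/124
234 219/147 219/147 221/149 222/150 219/147 195/118 178/ 99 127/ 75 134/ 79 213/142 221/150 223/151 222/151
236 227/154 220/148 218/147 219/147 201/124 186/104 143/ 82 118/ 71 169/105 207/144 213/148 220/150 218/149
238 231/158 227/154 221/149 200/126 192/108 158/ 87 119/ 70 144/ 89 209/140 193/134 174/143 221/155 202/144
240 230/156 231/160 228/155 178/108 169/ 95 125/ 75 124
[... 216 characters left out ...]
/148 222/150 221/149 217/147 107/100 179/152 202/145
246 222/148 221/151 220/149 198/130 153/ 97 213/142 227/154 223/150 223/151 220/148 138/108 172/147 200/143
248 177/104 211/135 222/150 170/110 195/127 228/155 230/158 226/154 224/151 223/151 177/122 149/135 190/137
250 120/ 70 152/ 86 200/125 207/135 219/148 221/149 226/154 229/157 226/155 223/151 195/133 124/118 202/146
252 120/ 71 119/ 70 134/ 76 172/ 99 210/136 221/148 220/149 224/152 223/152 209/147 213/144 111/108 176/141
254 121/ 71 120/ 72 119/ 72 120/ 69 151/ 89 199/124 215/141 223/151 217/147 202/147 222/155 121/111 159/142
256 120/ 70 117/ 66 118/ 68 121/ 73 119/ 70 130/ 76 172/100 213/139 223/150 218/148 216/142 132/109 157/142
```

```bash
cat > traymask.py <<'E'
from h import *
def tm(p,im,win,z,nm):
    m=((im[...,2]>108)&(im[...,0]>195)&(im[...,0].astype(int)-im[...,2]>45)).astype(np.uint8); w=np.zeros_like(m); x0,y0,x1,y1=win; w[y0:y1,x0:x1]=m[y0:y1,x0:x1]
    w=cv2.morphologyEx(w,cv2.MORPH_OPEN,np.ones((3,3),np.uint8))
    cs,_=cv2.findContours(w,cv2.RETR_EXTERNAL,cv2.CHAIN_APPROX_NONE); c=max(cs,key=cv2.contourArea)
    W=np.array([at(p,q[0],z)[:2] for q in c]).astype(np.float32); r=cv2.minAreaRect(W); b=cv2.boxPoints(r)
    print(nm,'area',cv2.contourArea(c),'ctr',np.round(r[0],4),'size',np.round(r[1],4),'ang',round(r[2],1))
if __name__=='__main__':
    p=ctrl.snapshot('top')
    rd=lambda n: cv2.imread('pics/'+n+'.png')[:,:,::-1]
    tm(p,rd('top9'),(365,150,425,235),.016,'bench')
    for z in(.059,.075): tm(p,rd('top12'),(265,145,340,245),z,'now')
    # lighting profile along tray y centre lines in case frame, blue channel
    im=rd('top12')
    for r in range(152,244,4): print(r,*['%3d/%3d'%(im[r,k,0],im[r,k,2]) for k in range(266,336,4)])
E
python3 traymask.py
```

```text
bench area 2064.0 ctr [ 0.6414 -0.2817] size [0.104  0.1844] ang 82.4
now area 1381.0 ctr [ 0.6277 -0.0182] size [0.0818 0.1799] ang 72.2
now area 1381.0 ctr [ 0.6255 -0.0184] size [0.081  0.1781] ang 72.2
152 155/110 161/106 185/114 195/118 186/105 186/105 186/106 183/102 188/103 185/ 98 157/ 77 164/ 78 160/ 81 113/ 63 162/ 95 163/ 95 167/116 164/107
156 170/117 182/117 183/108 186/109 192/112 175/105 185/ 94 184/ 87 178/ 92 175/ 96 145/115 122/ 75 147/ 91 155/104 141/ 91 161/ 97 180/127 168/112
160 163/115 178/117 189/114 189/113 189/109 175/113 164/ 71 218/114 182/ 94 179/ 83 188/ 90 175/ 99 154/ 99 176/110 184/122 102/ 82 149/109 159/109
164 176/122 177/115 182/111 180/103 204/151 154/120 135/ 54 167/ 86 211/108 218/112 205/103 174/ 90 182/ 92 195/107 180/122 145/106 101/ 76 149/104
168 174/112 167/109 152/100 167/ 93 173/ 99 168/117 185/ 71 197/103 222/114 221/116 229/120 216/110 220/115 221/115 202/103 191/102 167/ 90 164/122
172 166/107 169/109 162/105 177/109 156/ 99 144/ 61 189/ 77 196/103 223/117 225/118 228/122 218/113 219/114 218/111 214/110 199/106 240/139 163/103
176 16
[... 1809 characters left out ...]
/ 74 197/107 210/110 223/117 222/117 229/121 210/108 188/ 98 200/181 240/240 239/239 239/239 239/239 239/239
228 153/112 158/114 145/105 106/ 68 106/ 45 159/ 66 184/ 98 169/102 177/ 96 205/107 193/106 174/ 79 237/239 239/239 239/239 238/239 238/239 239/239
232 154/114 162/120 168/124 164/120 167/124 167/130 123/ 84 116/ 56 164/ 64 191/ 74 208/114 176/ 92 239/240 238/239 239/239 238/239 239/239 239/239
236 162/119 168/123 163/119 168/121 169/124 168/124 170/121 172/128 200/192 236/235 157/136 214/195 238/239 238/238 238/239 238/239 238/238 238/239
240 170/124 165/120 159/116 158/113 171/122 176/126 179/118 173/105 183/123 239/240 238/238 238/239 238/239 238/239 239/239 239/239 239/239 239/239
```

>>> {"name": "apply_moves", "arguments": {"commands": [[[1,-4,0],0,1],[[2,-8,0],0,1],[[3,-12,-3],0,1],[[4,-15,-7],0,1],[[5,-17.8,-11],0,1],[[5,-17.8,-14.5],0,1],[[5,-17.8,-16.5],0,1],[[5,-17.8,-17.5],0,1],[[5,-17.8,-17.6],0,1],[[5,-17.8,-17.6],0,1]]}}

```text
clock: 38.1
tool_pos: [0.5621, 0.008, 0.0902]
orientation: [-180.0, -0.0, -106.9]
force: [0.6, 0.1, 1.6]
opening: 0.0005
gripper_force: 0.0
```

>>> {"name": "apply_moves", "arguments": {"commands": [[[0,0,-0.4],0,1],[[0,0,-0.7],0,1],[[0,0,-0.9],0,1],[[0,0,-1],0,1],[[0,0,-1],0,1]]}}

```text
clock: 38.52
tool_pos: [0.5618, 0.0084, 0.0802]
orientation: [-179.9, 0.0, -106.9]
force: [1.0, 0.4, -0.9]
opening: 0.0004
gripper_force: 0.3
```

>>> {"name": "apply_moves", "arguments": {"commands": [[[0,0,-0.2],0,1],[[0,0,-0.4],0,1],[[0,0,-0.4],0,1]]}}

```text
clock: 38.77
tool_pos: [0.5613, 0.008, 0.0753]
orientation: [180.0, -0.0, -107.0]
force: [0.1, 1.0, 0.6]
opening: 0.0
gripper_force: 0.3
```

>>> {"name": "apply_moves", "arguments": {"commands": [[[0,0,-0.2],0,1],[[0,0,-0.4],0,1],[[0,0,-0.4],0,1]]}}

```text
clock: 39.02
tool_pos: [0.5613, 0.0079, 0.0711]
orientation: [180.0, -0.0, -107.0]
force: [0.2, -0.2, 0.2]
opening: 0.0003
gripper_force: 0.3
```

>>> {"name": "apply_moves", "arguments": {"commands": [[[0,0,-0.2],0,1],[[0,0,-0.4],0,1],[[0,0,-0.4],0,1]]}}

```text
clock: 39.27
tool_pos: [0.5617, 0.0079, 0.0695]
orientation: [-180.0, -0.0, -106.9]
force: [-7.0, 0.5, 21.3]
opening: 0.0011
gripper_force: 10.0
```

>>> {"name": "apply_moves", "arguments": {"commands": [[[0,0,2],0,1],[[0,0,5],0,1],[[3,-1,6],0,1],[[7,-2.1,6],0,1],[[10.5,-3.2,6],0,1],[[13.5,-4.1,5],0,1],[[13.5,-4.1,2.5],0,1],[[13.5,-4.1,1],0,1],[[13.5,-4.1,1],0,1],[[13.5,-4.1,1],0,1]]}}

```text
clock: 40.1
tool_pos: [0.6957, -0.0333, 0.0765]
orientation: [179.9, -0.1, -107.0]
force: [-0.2, -0.4, 0.9]
opening: 0.0004
gripper_force: 0.0
```

>>> {"name": "apply_moves", "arguments": {"commands": [[[0,0,-0.2],0,1],[[0,0,-0.4],0,1],[[0,0,-0.4],0,1]]}}

```text
clock: 40.35
tool_pos: [0.6966, -0.0327, 0.0745]
orientation: [-179.9, 0.0, -106.9]
force: [0.3, 1.2, -1.4]
opening: 0.0007
gripper_force: 0.0
```

>>> {"name": "apply_moves", "arguments": {"commands": [[[0,0,-0.2],0,1],[[0,0,-0.4],0,1],[[0,0,-0.4],0,1]]}}

```text
clock: 40.6
tool_pos: [0.6961, -0.0329, 0.0695]
orientation: [180.0, 0.0, -107.0]
force: [0.5, -0.1, 0.1]
opening: 0.0003
gripper_force: 0.1
```

>>> {"name": "apply_moves", "arguments": {"commands": [[[0,0,-0.2],0,1],[[0,0,-0.4],0,1],[[0,0,-0.4],0,1]]}}

```text
clock: 40.85
tool_pos: [0.6963, -0.0331, 0.065]
orientation: [180.0, -0.0, -107.0]
force: [-0.3, 1.0, -1.3]
opening: 0.0003
gripper_force: 0.0
```

>>> {"name": "apply_moves", "arguments": {"commands": [[[0,0,-0.1],0,1],[[0,0,-0.2],0,1],[[0,0,-0.2],0,1]]}}

```text
clock: 41.1
tool_pos: [0.6964, -0.0331, 0.0643]
orientation: [-180.0, -0.0, -106.9]
force: [-2.5, -0.1, 6.3]
opening: 0.0004
gripper_force: 3.6
```

```bash
python3 - <<'E'
from h import *
o=ctrl.get_obs(); print(o['force'],o['moment'],o['tool_pos'])
E
```

```text
[-2.51130714 -0.12178251  6.29650376] [1.86994734e-01 1.27670975e+00 2.99655157e-05] [ 0.69639965 -0.03306542  0.06431926]
```

>>> {"name": "apply_moves", "arguments": {"commands": [[[0,0,2],0,1],[[0,0,5],0,1],[[-3,1.7,6],0,1],[[-6.5,3.6,6],0,1],[[-9.5,5.5,6],0,1],[[-12.7,7.3,5],0,1],[[-12.7,7.3,3],0,1],[[-12.7,7.3,2.2],0,1],[[-12.7,7.3,1.8],0,1],[[-12.7,7.3,1.7],0,1],[[-12.7,7.3,1.7],0,1]]}}

```text
clock: 42.02
tool_pos: [0.5705, 0.0396, 0.0804]
orientation: [180.0, -0.0, -107.0]
force: [-0.5, 0.3, 0.6]
opening: 0.0004
gripper_force: 0.0
```

>>> {"name": "apply_moves", "arguments": {"commands": [[[0,0,-0.2],0,1],[[0,0,-0.4],0,1],[[0,0,-0.4],0,1]]}}

```text
clock: 42.27
tool_pos: [0.5697, 0.0396, 0.0763]
orientation: [180.0, -0.0, -107.0]
force: [-0.3, 0.0, 0.1]
opening: 0.0005
gripper_force: 0.0
```

>>> {"name": "apply_moves", "arguments": {"commands": [[[0,0,-0.2],0,1],[[0,0,-0.4],0,1],[[0,0,-0.4],0,1]]}}

```text
clock: 42.52
tool_pos: [0.5693, 0.0399, 0.0722]
orientation: [180.0, -0.0, -107.0]
force: [-1.1, -0.8, 0.3]
opening: 0.0002
gripper_force: 0.0
```

>>> {"name": "apply_moves", "arguments": {"commands": [[[0,0,-0.1],0,1],[[0,0,-0.2],0,1],[[0,0,-0.2],0,1]]}}

```text
clock: 42.77
tool_pos: [0.5694, 0.04, 0.0704]
orientation: [180.0, -0.0, -107.0]
force: [0.5, -0.3, 0.1]
opening: 0.0003
gripper_force: 0.0
```

>>> {"name": "apply_moves", "arguments": {"commands": [[[0,0,-0.1],0,1],[[0,0,-0.2],0,1],[[0,0,-0.2],0,1]]}}

```text
clock: 43.02
tool_pos: [0.5693, 0.04, 0.0684]
orientation: [180.0, -0.0, -107.0]
force: [-0.0, -0.4, -1.0]
opening: 0.0001
gripper_force: 0.0
```

>>> {"name": "apply_moves", "arguments": {"commands": [[[0,0,-0.1],0,1],[[0,0,-0.2],0,1],[[0,0,-0.2],0,1]]}}

```text
clock: 43.27
tool_pos: [0.5694, 0.04, 0.0664]
orientation: [180.0, -0.0, -107.0]
force: [0.3, -1.3, -1.0]
opening: 0.0005
gripper_force: 0.0
```

>>> {"name": "apply_moves", "arguments": {"commands": [[[0,0,-0.1],0,1],[[0,0,-0.2],0,1],[[0,0,-0.2],0,1]]}}

```text
clock: 43.52
tool_pos: [0.5695, 0.04, 0.0644]
orientation: [180.0, -0.0, -107.0]
force: [-0.1, -0.4, 0.4]
opening: 0.0005
gripper_force: 0.0
```

>>> {"name": "apply_moves", "arguments": {"commands": [[[0,0,-0.1],0,1],[[0,0,-0.2],0,1],[[0,0,-0.2],0,1]]}}

```text
clock: 43.77
tool_pos: [0.5696, 0.04, 0.0642]
orientation: [-180.0, -0.0, -106.9]
force: [-6.4, 1.0, 15.6]
opening: 0.0003
gripper_force: 7.8
```

>>> {"name": "apply_moves", "arguments": {"commands": [[[0,0,1],0,1],[[0,0,2],0,1],[[-0.9,-2.5,2],0,1],[[-1.8,-5,2],0,1],[[-1.85,-6.15,2],0,1],[[-1.85,-6.15,1],0,1],[[-1.85,-6.15,0.8],0,1],[[-1.85,-6.15,0.8],0,1]]}}

```text
clock: 44.43
tool_pos: [0.5508, -0.0214, 0.0699]
orientation: [179.9, -0.0, -107.0]
force: [0.3, 0.3, -0.2]
opening: 0.001
gripper_force: 0.0
```

>>> {"name": "apply_moves", "arguments": {"commands": [[[0,0,-0.1],0,1],[[0,0,-0.2],0,1],[[0,0,-0.2],0,1]]}}

```text
clock: 44.68
tool_pos: [0.5511, -0.021, 0.0684]
orientation: [180.0, -0.0, -106.9]
force: [0.2, 0.8, -0.9]
opening: 0.0004
gripper_force: 0.0
```

>>> {"name": "apply_moves", "arguments": {"commands": [[[0,0,-0.1],0,1],[[0,0,-0.2],0,1],[[0,0,-0.2],0,1]]}}

```text
clock: 44.93
tool_pos: [0.5509, -0.0214, 0.0664]
orientation: [180.0, -0.0, -106.9]
force: [-0.1, 0.4, -0.5]
opening: 0.0006
gripper_force: 0.0
```

>>> {"name": "apply_moves", "arguments": {"commands": [[[0,0,-0.1],0,1],[[0,0,-0.2],0,1],[[0,0,-0.2],0,1]]}}

```text
clock: 45.18
tool_pos: [0.5509, -0.0215, 0.0644]
orientation: [180.0, -0.0, -107.0]
force: [0.7, 0.1, 1.0]
opening: 0.0004
gripper_force: 0.0
```

```bash
python3 - <<'E'
from h import *
p=ctrl.snapshot('side'); save(p,'side13')
for z in(.3,.35,.4,.45): print(z,np.round(px(p,[.408,.309,z])), [ (L,np.round(px(p,[.408-.857*L,.309+.515*L,z])).tolist()) for L in(.1,.15,.2)])
t=ctrl.snapshot('top')
for q in((130,202.1),(234.5,141.5)): print('wall',at(t,q,0).round(3))
spot(p,['tray_tab'],.057)
im=np.array(p['img'])
for r in range(222,254,2): print(r,*['%3d'%im[r,k,0]+'/%3d'%im[r,k,2] for k in range(262,300,3)])
# motor: silhouette in side: bottom tip etc
for q in((162,122),(165,270)):
    o1,d1=ray(p,q); print('m',[(o1+d1*s).round(3).tolist() for s in(.7,.8,.9,1.0)])
for q in((122,180),(125,172),(100,150)):
    o1,d1=ray(t,q); print('t',q,[(o1+d1*((z-o1[2])/d1[2])).round(3).tolist() for z in(.2,.4,.55)])
E
```

```text
0.3 [288. 192.] [(0.1, [318.0, 208.0]), (0.15, [336.0, 217.0]), (0.2, [356.0, 227.0])]
0.35 [288. 162.] [(0.1, [319.0, 175.0]), (0.15, [337.0, 183.0]), (0.2, [357.0, 192.0])]
0.4 [288. 131.] [(0.1, [320.0, 142.0]), (0.15, [338.0, 148.0]), (0.2, [359.0, 155.0])]
0.45 [288.  99.] [(0.1, [321.0, 107.0]), (0.15, [340.0, 111.0]), (0.2, [361.0, 116.0])]
wall [0.614 0.48  0.   ]
wall [0.793 0.182 0.   ]
tray_tab [280.1 242.3] 0.76 [ 0.6289 -0.0173  0.057 ]
222 124/ 81 121/ 87 198/185 239/225 203/151 223/152 237/176 241/198 212/181  87/ 70  76/ 66  82/ 67 104/ 73
224 129/ 85 138/118 221/208 234/221 192/167 183/139 198/132 221/150 229/159 184/121 105/ 76  79/ 66  97/ 71
226 140/102 162/134 179/159 181/154 179/161 180/163 152/121 162/110 190/126 212/142 194/128 133/ 90 103/ 75
228 171/121 183/128 183/127 169/109 148/102 149/127 145/129 140/122 148/111 166/115 169/112 175/115 160/107
230 186/117 190/130 186/127 161/104 155/100 171/111 159/114 133/108 162/129 171/136 168/128 151/100 157/109
232 182/118 161/108 153/ 99 176/114 153/100 158/104 184/128 170/110 158/111 171/133 181/141 154/101 166/11
[... 803 characters left out ...]
39/ 89 156/102 158/102 151/ 99 133/ 88 111/ 95 147/135 142/115
250 120/ 71 128/ 76 152/ 94 172/111 193/128 165/108 165/108 162/106 161/104 138/ 91 117/ 91 125/120 148/119
252 121/ 71 119/ 69 123/ 71 133/ 81 155/ 99 161/104 166/109 165/109 161/108 154/115 139/ 96 108/110 155/136
m [[0.476, 0.514, 0.433], [0.55, 0.439, 0.417], [0.623, 0.363, 0.402], [0.697, 0.288, 0.386]]
m [[0.437, 0.571, 0.251], [0.505, 0.503, 0.209], [0.573, 0.436, 0.168], [0.641, 0.368, 0.126]]
t (122, 180) [[0.646, 0.437, 0.2], [0.614, 0.368, 0.4], [0.589, 0.317, 0.55]]
t (125, 172) [[0.666, 0.43, 0.2], [0.631, 0.362, 0.4], [0.605, 0.312, 0.55]]
t (100, 150) [[0.722, 0.495, 0.2], [0.679, 0.419, 0.4], [0.647, 0.361, 0.55]]
```

>>> {"name": "apply_moves", "arguments": {"commands": [[[0,0,4],0,1],[[0,0,8],0.12,0.8],[[0,0,12],0.24,0.5],[[0,0,16],0.36,0.3],[[0.5,2,18],0.48,0.3],[[1,4.5,18],0.6,0.3],[[1.5,7,18],0.72,0.3],[[2,9.5,18],0.84,0.3],[[2.5,12,18],0.96,0.3],[[3,14.5,18],1.08,0.3],[[3.5,17,18],1.2,0.3],[[4,19.5,18],1.32,0.3],[[4.6,22,18],1.44,0.3],[[4.6,23.6,18],1.56,0.3],[[4.6,23.6,18],1.68,0.3],[[4.6,23.6,18],1.813,0.3],[[4.6,23.6,14],1.813,0.3],[[4.6,23.6,10],1.813,0.3],[[4.6,23.6,6],1.813,0.3],[[4.6,23.6,4],1.813,0.3]]}}

```text
clock: 47.0
tool_pos: [0.5945, 0.2132, 0.0998]
orientation: [179.9, 0.3, -3.1]
force: [-0.5, -0.9, -0.7]
opening: 0.0613
gripper_force: 0.0
```

```bash
python3 - <<'E'
from h import *
o=ctrl.get_obs(); print(o['opening'],o['tool_pos'],o['orientation'],o['joint_pos'].round(1))
p=ctrl.snapshot('side'); save(p,'side14'); spot(p,['charcoal_centre','lighter_centre']); print(px(p,[.594,.2145,.005]),px(p,[.6907,.1786,.0055]))
im=np.array(p['img']); g=im.min(2)
m=((im[...,0]<110)&(im[...,1]<100)).astype(np.uint8); w=np.zeros_like(m); w[285:310,215:258]=m[285:310,215:258]
M=cv2.moments(w,True); print(M['m00'],M['m10']/M['m00'],M['m01']/M['m00'],px(p,[.594,.2145,.008]))
E
```

```text
0.06125276691176821 [0.59447285 0.21316755 0.09976417] [179.85029759   0.28503542  -3.13762954] [ 37.4  23.7 -14.9  -0.1 -51.8  49.6]
charcoal_centre [236.4 296.1] 0.66 [0.6082 0.1962 0.005 ]
lighter_centre [236.7 300.6] 0.72 [0.5943 0.2139 0.0055]
lighter_centre [214.3 284.6] 0.63 [0.6855 0.1758 0.0055]
lighter_centre [280.4 363.3] 0.4 [0.3874 0.367  0.0055]
[np.float64(236.6628509535227), np.float64(300.95199153996606)] [np.float64(211.71164326928024), np.float64(284.55305884565075)]
454.0 236.9713656387665 300.5616740088106 [np.float64(236.6175966770981), np.float64(299.7073804269141)]
```

>>> {"name": "apply_moves", "arguments": {"commands": [[[0,0,-3],0,0.3],[[0,0,-6],0,0.3],[[0,0,-7.6],0,0.3],[[0,0,-8.2],0,0.3],[[0,0,-8.45],0,0.3],[[0,0,-8.45],0,0.3],[[0,0,-8.45],0,0.6],[[0,0,-8.45],0,1],[[0,0,-8.45],0,1],[[0,0,-8.45],0,1],[[0,0,-8.45],0,1],[[0,0,-8.45],0,1]]}}

```text
clock: 48.15
tool_pos: [0.5971, 0.2146, 0.0205]
orientation: [-180.0, -0.0, -3.1]
force: [-0.1, -0.3, 3.5]
opening: 0.0304
gripper_force: 30.0
```

>>> {"name": "apply_moves", "arguments": {"commands": [[[0,0,1],0,1],[[0,0,3],0,1],[[0,0,6],0,1],[[0,-1,9],0,1],[[0.5,-3.5,11],-0.04,1],[[1.5,-6.5,12],-0.08,1],[[2.5,-9.5,12],-0.12,1],[[3.5,-12.5,12],-0.16,1],[[4.5,-15.5,12],-0.2,1],[[5.5,-18.5,12],-0.237,1],[[6.5,-21.5,12],-0.237,1],[[7.5,-23.9,11],-0.237,1],[[7.5,-23.9,9],-0.237,1],[[7.5,-23.9,7],-0.237,1],[[7.5,-23.9,6],-0.237,1],[[7.5,-23.9,5.3],-0.237,1],[[7.5,-23.9,5],-0.237,1],[[7.5,-23.9,5],-0.237,1]]}}

```text
clock: 49.65
tool_pos: [0.672, -0.0241, 0.0701]
orientation: [180.0, 0.0, -16.6]
force: [-0.1, 0.3, -0.3]
opening: 0.0301
gripper_force: 30.0
```

>>> {"name": "apply_moves", "arguments": {"commands": [[[0,0,-0.2],0,1],[[0,0,-0.25],0,1],[[0,0,-0.25],0,1]]}}

```text
clock: 49.9
tool_pos: [0.6724, -0.0242, 0.0683]
orientation: [-180.0, -0.1, -16.6]
force: [-0.1, 0.3, 0.6]
opening: 0.03
gripper_force: 30.0
```

>>> {"name": "apply_moves", "arguments": {"commands": [[[0,0,0],0,0.48],[[0,0,0],0,0.48],[[0,0,0],0,0.48],[[0,0,1],0,0.48],[[0,0,4],0,0.48],[[-1.5,1.5,8],0,0.48],[[-4,4,12],0.1,0.3],[[-6.5,6.5,15],0.2,0],[[-8.5,9.5,17],0.32,0],[[-9,13,18],0.44,0],[[-9,16.5,18],0.56,0],[[-9,20,18],0.68,0],[[-8.7,23,16],0.8,0],[[-8.7,25,13],0.92,0],[[-8.7,25,10],1.04,0],[[-8.7,25,8],1.16,0],[[-8.7,25,5],1.197,0],[[-8.7,25,2],1.197,0],[[-8.7,25,0],1.197,0],[[-8.7,25,-1],1.197,0]]}}

```text
clock: 51.57
tool_pos: [0.5838, 0.2247, 0.0553]
orientation: [-179.9, 0.2, 51.9]
force: [-0.7, -0.5, 0.2]
opening: 0.0875
gripper_force: 0.0
```

```bash
python3 - <<'E'
from h import *
o=ctrl.get_obs(); print(o['opening'],o['tool_pos'],o['orientation'],o['joint_pos'].round(1),o['tau'].round(1))
for n in('side','top'):
    p=ctrl.snapshot(n); save(p,n+'15'); print(n); spot(p,['charcoal_centre'],.052);spot(p,['lighter_centre']); spot(p,['tray_tab'],.057)
    im=np.array(p['img']); hsv=cv2.cvtColor(im,cv2.COLOR_RGB2HSV)
    x,y=map(int,px(p,[.6907,.1786,.011])); m=((hsv[...,1]<45)&(hsv[...,2]>140)).astype(np.uint8); w=np.zeros_like(m); w[y-18:y+18,x-16:x+16]=m[y-18:y+18,x-16:x+16]
    W=np.array([at(p,(c,r),.011)[:2] for r,c in np.argwhere(w)]); print(len(W),W.mean(0).round(4)); ev,V=np.linalg.eigh(np.cov(W.T)); print('axis',np.degrees(np.arctan2(V[1,1],V[0,1])).round(1), (np.sqrt(ev*12)).round(3))
E
```

```text
0.08745230650925327 [0.58376283 0.22469485 0.05528097] [-179.93637679    0.19264963   51.9085452 ] [ 38.9  26.  -18.1  -0.  -46.  103. ] [  0.2 -59.7  23.    5.4   0.2   0. ]
side
charcoal_centre [266.9 233.8] 0.52 [ 0.6986 -0.0629  0.052 ]
lighter_centre [216.5 283.6] 0.55 [0.6845 0.1691 0.0055]
tray_tab [279.1 243.5] 0.76 [ 0.6266 -0.009   0.057 ]
164 [0.6899 0.1814]
axis 153.1 [0.03  0.082]
top
charcoal_centre [307.3 177.6] 0.57 [ 0.6798 -0.0308  0.052 ]
lighter_centre [465.3 201.1] 0.28 [ 0.6227 -0.4841  0.0055]
tray_tab [299.3 197.6] 0.61 [ 0.6228 -0.009   0.057 ]
110 [0.701  0.1752]
axis 166.1 [0.02 0.05]
```

>>> {"name": "apply_moves", "arguments": {"commands": [[[0,0,-1.5],0,0],[[0,0,-2.4],0,0],[[1,0,-2.4],0,0],[[2,0,-2.4],0,0],[[3,0,-2.4],0,0],[[4,0,-2.4],0,0],[[4,0,-2.4],0,0]]}}

```text
clock: 52.55
tool_pos: [0.6267, 0.2252, 0.0335]
orientation: [180.0, -0.0, 51.9]
force: [-0.4, 0.2, -0.6]
opening: 0.0876
gripper_force: 0.0
```

>>> {"name": "apply_moves", "arguments": {"commands": [[[0,0,-0.3],0,0],[[0,0,-0.6],0,0],[[0,0,-0.65],0,0],[[0,0,-0.65],0,0]]}}

```text
clock: 52.88
tool_pos: [0.6256, 0.2257, 0.0281]
orientation: [179.9, -0.1, 52.0]
force: [-0.3, -1.8, 6.0]
opening: 0.0873
gripper_force: 3.1
```

```bash
python3 - <<'E'
from h import *
o=ctrl.get_obs(); print(o['tool_pos'],o['force'],o['moment'],o['tau'].round(1))
E
```

```text
[0.62557575 0.22566178 0.02812424] [-0.31161572 -1.83694525  5.97702658] [-0.81769759  0.06101365 -0.08033941] [  0.6 -60.2  21.    4.2   0.5   0.1]
```

>>> {"name": "apply_moves", "arguments": {"commands": [[[0,0,-0.05],0,0],[[-0.4,0,-0.05],0,0],[[-0.9,-0.05,-0.05],0,0],[[-1.4,-0.1,-0.05],0,0],[[-1.9,-0.15,-0.05],0,0],[[-2.4,-0.2,-0.05],0,0],[[-2.9,-0.25,-0.05],0,0],[[-3.4,-0.3,-0.05],0,0],[[-3.9,-0.3,-0.05],0,0],[[-4,-0.3,-0.05],0,0]]}}

```text
clock: 53.72
tool_pos: [0.5863, 0.2234, 0.0281]
orientation: [179.9, -0.2, 52.0]
force: [3.8, 0.1, 4.8]
opening: 0.0877
gripper_force: 2.5
```

```bash
cat > lt.py <<'E'
from h import *
o=ctrl.get_obs(); print(o['tool_pos'],o['force'])
for n in('side','top'):
    p=ctrl.snapshot(n); print(n); spot(p,['lighter_centre'])
    im=np.array(p['img']); hsv=cv2.cvtColor(im,cv2.COLOR_RGB2HSV); m=((hsv[...,1]<45)&(hsv[...,2]>140)).astype(np.uint8)
    x,y=map(int,px(p,[.665,.19,.011])); w=np.zeros_like(m); w[y-25:y+25,x-30:x+30]=m[y-25:y+25,x-30:x+30]
    k,lab,st,ce=cv2.connectedComponentsWithStats(w)
    for i in range(1,k):
        if st[i,4]>25:
            W=np.array([at(p,(c,r),.011)[:2] for r,c in np.argwhere(lab==i)]); ev,V=np.linalg.eigh(np.cov(W.T)); print(st[i],W.mean(0).round(4),'axis',np.degrees(np.arctan2(V[1,1],V[0,1])).round(1), (np.sqrt(ev*12)).round(3))
E
python3 lt.py
```

```text
[0.58625063 0.22344107 0.02814013] [3.84261304 0.10949757 4.8325279 ]
side
[230 261  17   3  29] [0.7148 0.0518] axis -139.6 [0.012 0.04 ]
[228 277  19  34 404] [0.611  0.1812] axis 131.5 [0.036 0.156]
[215 279  12  12  72] [0.6697 0.1746] axis 139.8 [0.019 0.054]
top
lighter_centre [233.7 191.1] 0.5 [0.647  0.1808 0.0055]
[234 178   8   7  32] [0.677  0.1687] axis 47.0 [0.013 0.022]
```

>>> {"name": "apply_moves", "arguments": {"commands": [[[0,0,1],0,0],[[0,0,4],0,0],[[0,0,8],0,0],[[-1,0,12],0,0],[[-3,1,16],0,0],[[-5,1,18],0,0],[[-7,1,20],0,0],[[-7,1,20],0,0],[[-7,1,20],0,0]]}}

```text
clock: 54.67
tool_pos: [0.5144, 0.233, 0.2289]
orientation: [180.0, -0.2, 52.0]
force: [-0.1, 0.4, 0.2]
opening: 0.0876
gripper_force: 0.0
```

```bash
python3 lt.py; python3 - <<'E'
from h import *
p=ctrl.snapshot('top'); im=np.array(p['img']); x,y=map(int,px(p,[.651,.176,.011])); print(x,y)
for r in range(y-16,y+16,2): print(r,*['%3d'%im[r,c,2] for c in range(x-18,x+19,2)])
E
```

```text
[0.51440963 0.23297987 0.22887258] [-0.13205772  0.44371606  0.15673387]
side
lighter_centre [226.  287.7] 0.43 [0.6527 0.1751 0.0055]
lighter_centre [380.7 221.7] 0.23 [ 0.5266 -0.4446  0.0055]
[215 280  24  15 188] [0.6471 0.1804] axis 158.9 [0.027 0.079]
top
lighter_centre [236.8 190.1] 0.55 [0.65   0.172  0.0055]
[229 178  13  24 159] [0.6506 0.1768] axis 163.8 [0.019 0.069]
235 189
173 104 103 103  99  97  97 104 109 108 103 103 101  98 100 100 101 103 103 105
175 109 101 104 101  98  96 106 108 105 100 101  97  98 100  99 102 103 106 105
177 105  95 100 102  98 105 109 105 102 126 133 103  98  99 103 102 100 104 103
179 100  97  99 101 101 101 100 101 104 195 230 213 152 100 101 100 102 101 104
181  99 100 102  99 100  99 101 101 121 194 224 222 152 100 101 102 101 103 104
183 103 100  98 100  99  99 102  99 155 187 206 203 129 101 102 101 103 101 106
185 108 101 100 100 103 102 100 104 160 195 200 191 113 102 103 100 103 106 111
187 110 103 100 100 106 102 101 123 188 204 197 165 101 103 102 104 110 117 121
189 112 107  99 101 101 101  99 148 188 206 203 145 104 109 109 113 116 117 117
191 112 110 103 101 102 105 104 161 207 219 197 119 110 114 117 114 113 115 111
193 113 105 102 104 100 100 122 194 218 202 173 105 111 114 111 110 112 113 116
195  94  99 102 100 103  96 146 188 201 206 149 103 101 100 102 109 109 115 117
197  77  86  98 102 100 102 169 205 184 193 126 111 110 106 103 103 106 115 117
199  78  78  82  96 100 112 160 181 181 178 118 116 113 113 111 104 112 120 119
201  81  80  81  89 101 116 120 139 158 137 119 121 123 120 116 116 119 118 122
203  79  79  90 113  84  95 108 107 116 115 121 123 119 114 113 114 114 114 113
```

>>> {"name": "apply_moves", "arguments": {"commands": [[[1,-0.5,0],-0.12,0],[[2,-1,0],-0.24,0],[[3,-1.5,0],-0.36,0],[[4.5,-2,0],-0.48,0],[[6,-2.5,0],-0.6,0],[[7.5,-3.2,0],-0.72,0],[[9,-4,0],-0.84,0],[[9.7,-4.4,-2],-0.96,0],[[9.7,-4.4,-5],-1.08,0],[[9.7,-4.4,-9],-1.19,0],[[9.7,-4.4,-13],-1.19,0],[[9.7,-4.4,-16],-1.19,0],[[9.7,-4.4,-18.5],-1.19,0],[[9.7,-4.4,-20],-1.19,0],[[9.7,-4.4,-20.6],-1.19,0],[[9.7,-4.4,-20.6],-1.19,0]]}}

```text
clock: 56.25
tool_pos: [0.611, 0.1873, 0.0187]
orientation: [179.8, 0.2, -16.3]
force: [0.0, -0.2, 0.7]
opening: 0.0871
gripper_force: 0.0
```

>>> {"name": "apply_moves", "arguments": {"commands": [[[0.5,-0.15,0],0,0],[[1.2,-0.35,0],0,0],[[2,-0.55,0],0,0],[[2.6,-0.75,0],0,0],[[2.9,-0.85,0],0,0],[[2.9,-0.85,0],0,0.4],[[2.9,-0.85,0],0,0.8],[[2.9,-0.85,0],0,1],[[2.9,-0.85,0],0,1],[[2.9,-0.85,0],0,1],[[2.9,-0.85,0],0,1],[[2.9,-0.85,0],0,1],[[2.9,-0.85,0],0,1]]}}

```text
clock: 57.33
tool_pos: [0.6409, 0.1801, 0.0206]
orientation: [-180.0, -0.0, -16.2]
force: [-0.1, 0.2, -0.4]
opening: 0.04
gripper_force: 0.0
```

>>> {"name": "apply_moves", "arguments": {"commands": [[[0,0,0],0,1],[[0,0,0],0,1],[[0,0,0],0,1],[[0,0,0],0,1],[[0,0,0],0,1]]}}

```text
clock: 57.75
tool_pos: [0.641, 0.18, 0.0206]
orientation: [-180.0, 0.0, -16.3]
force: [0.5, -0.3, 1.1]
opening: 0.0204
gripper_force: 30.0
```

>>> {"name": "apply_moves", "arguments": {"commands": [[[0,0,0.7],0,1],[[-1,-0.5,1.5],0,1],[[-2,-1.5,1.8],0,1],[[-2.5,-3.5,2],0,1],[[-2.8,-6,3],0,1],[[-3,-9,6],0,1],[[-4,-12,9],0,1],[[-5,-14.5,11],-0.01,1],[[-6,-16.5,11],-0.01,1],[[-6.65,-17.5,10],-0.01,1],[[-6.65,-17.5,8],-0.01,1],[[-6.65,-17.5,6.5],-0.01,1],[[-6.65,-17.5,5.5],-0.01,1],[[-6.65,-17.5,5],-0.01,1],[[-6.65,-17.5,5],-0.01,1]]}}

```text
clock: 59.0
tool_pos: [0.5737, 0.0045, 0.0698]
orientation: [179.9, 0.1, -16.8]
force: [0.2, 0.4, 0.5]
opening: 0.0207
gripper_force: 30.0
```

```bash
python3 - <<'E'
from h import *
o=ctrl.get_obs(); print(o['tool_pos'],o['opening'],o['force'])
for n in('top','side'):
    p=ctrl.snapshot(n); print(n); spot(p,['lighter_centre'],.055); spot(p,['charcoal_centre'],.052); spot(p,['tray_tab'],.057)
E
```

```text
[0.57372134 0.00453792 0.06980193] 0.020699890160350363 [0.1600325  0.38592418 0.4770449 ]
top
charcoal_centre [305.  179.4] 0.61 [ 0.6747 -0.0244  0.052 ]
tray_tab [297.4 197.3] 0.87 [ 0.6236 -0.0037  0.057 ]
tray_tab [462.9 201.9] 0.62 [ 0.6139 -0.4633  0.057 ]
side
lighter_centre [290.9 248.1] 0.56 [ 0.5881 -0.002   0.055 ]
lighter_centre [352.6 213.7] 0.24 [ 0.5736 -0.3316  0.055 ]
charcoal_centre [268.1 238.9] 0.47 [ 0.6751 -0.0327  0.052 ]
tray_tab [283. 243.] 0.68 [ 0.6202 -0.017   0.057 ]
```

>>> {"name": "apply_moves", "arguments": {"commands": [[[0,0,-0.2],0,1],[[0,0,-0.25],0,1],[[0,0,-0.25],0,0.55],[[0,0,-0.25],0,0.55],[[0,0,-0.25],0,0.55],[[0,0,-0.25],0,0.55],[[0,0,1],0,0.55],[[0,0,4],0,0.55],[[-1,3,8],0,0.7],[[-3,6.5,12],0,1],[[-5,10,16],0,1],[[-6,13.5,18],0,1],[[-7,17,20],0,1],[[-8,20,20],0,1],[[-8,20,20],0,1]]}}

```text
clock: 60.65
tool_pos: [0.494, 0.2079, 0.2733]
orientation: [-179.8, -0.1, -16.8]
force: [0.9, -0.5, 0.6]
opening: 0.0019
gripper_force: 0.0
```

```bash
python3 - <<'E'
from h import *
o=ctrl.get_obs(); print(o['tool_pos'],o['opening'],o['orientation'])
for n in('side','top'):
    p=ctrl.snapshot(n); save(p,n+'16'); print(n); spot(p,['lighter_centre'],.0525); spot(p,['charcoal_centre'],.052); spot(p,['tray_tab'],.057)
im=np.array(p['img']); hsv=cv2.cvtColor(im,cv2.COLOR_RGB2HSV)
def blob(m,z,nm):
    w=np.zeros(m.shape,np.uint8); w[155:235,270:322]=m[155:235,270:322]
    k,lab,st,ce=cv2.connectedComponentsWithStats(w)
    for i in range(1,k):
        if st[i,4]>25:
            W=np.array([at(p,(c,r),z)[:2] for r,c in np.argwhere(lab==i)]); ev,V=np.linalg.eigh(np.cov(W.T)); print(nm,st[i],W.mean(0).round(4),'axis',np.degrees(np.arctan2(V[1,1],V[0,1])).round(1),(np.sqrt(ev*12)).round(3))
blob((hsv[...,1]<60)&(hsv[...,2]>140),.058,'white')
blob(hsv[...,2]<105,.055,'dark')
# keeper: bright yellow bar
m=(im[...,0]>228)&(im[...,2]<165)&(im[...,2]>120); w=np.zeros(m.shape,np.uint8); w[155:225,310:345]=m[155:225,310:345]
W=np.array([at(p,(c,r),.079)[:2] for r,c in np.argwhere(w)]); ev,V=np.linalg.eigh(np.cov(W.T)); print('keeper',len(W),W.mean(0).round(4),np.degrees(np.arctan2(V[1,1],V[0,1])).round(1),np.sqrt(ev*12).round(3))
E
```

```text
[0.49400217 0.2078574  0.27330379] 0.0018832680035367688 [-1.79789331e+02 -1.29881292e-01 -1.67788303e+01]
side
lighter_centre [291.9 248.5] 0.39 [ 0.5878 -0.0064  0.0525]
charcoal_centre [271.  237.1] 0.59 [ 0.6759 -0.0477  0.052 ]
tray_tab [283.6 244.1] 0.57 [ 0.6149 -0.0113  0.057 ]
top
lighter_centre [295.4 214.2] 0.61 [0.5768 0.0015 0.0525]
charcoal_centre [302.7 176.3] 0.69 [ 0.6834 -0.0179  0.052 ]
tray_tab [299.4 196.5] 0.86 [ 0.6258 -0.0093  0.057 ]
white [289 199  13  25 170] [0.5848 0.0026] axis 162.6 [0.019 0.068]
white [311 218  11  17 137] [ 0.5395 -0.0587] axis 161.7 [0.025 0.044]
dark [299 175  12  15 118] [ 0.6675 -0.0225] axis 166.3 [0.026 0.039]
keeper 514 [ 0.6501 -0.0615] 165.4 [0.057 0.109]
```

>>> {"name": "apply_moves", "arguments": {"commands": [[[1,-2.5,0],-0.12,1],[[2.2,-5.5,0],-0.24,1],[[3.6,-8.5,0],-0.36,1],[[5,-11.5,0],-0.48,1],[[6.5,-14.5,0],-0.6,1],[[8,-17.5,0],-0.72,1],[[9.5,-20.5,0],-0.84,1],[[11,-23.5,0],-0.96,1],[[12.5,-26.5,0],-1.08,1],[[14,-29.5,0],-1.2,1],[[15.5,-32,-2],-1.32,1],[[16.3,-33.1,-5],-1.44,1],[[16.3,-33.1,-9],-1.57,1],[[16.3,-33.1,-13],-1.57,1],[[16.3,-33.1,-16],-1.57,1],[[16.3,-33.1,-17.7],-1.57,1],[[16.3,-33.1,-18.2],-1.57,1],[[16.3,-33.1,-18.2],-1.57,1]]}}

```text
clock: 62.55
tool_pos: [0.6563, -0.1271, 0.0866]
orientation: [179.8, -0.1, -106.9]
force: [0.6, -0.3, -0.3]
opening: 0.0004
gripper_force: 0.0
```

```bash
python3 - <<'E'
from h import *
o=ctrl.get_obs(); print(o['tool_pos'],o['orientation'],o['force'])
s=np.array([.6575,-.1264]); c=np.array([.629,-.0115]); a=np.radians(163.3); yv=np.array([np.cos(a),np.sin(a)]); xv=np.array([yv[1],-yv[0]])
for g,t in [(6,90)]+[(0,90-6*i) for i in range(1,16)]+[(-2,0)]:
    r=np.radians(t); f=np.array([-72+60*np.cos(r),-60*np.sin(r)])-(18.5+g)*np.array([np.sin(r),np.cos(r)])
    w=(c+f[0]*.001*xv+f[1]*.001*yv-s)*100; print([[round(w[0],1),round(w[1],1),0],round(np.radians(90-t),2),1],end=', ')
E
```

```text
[ 0.65628819 -0.12705447  0.08655451] [ 1.79798132e+02 -8.37827493e-02 -1.06860436e+02] [ 0.64984467 -0.31938878 -0.27196141]
[[np.float64(0.1), np.float64(0.5), 0], np.float64(0.0), 1], [[np.float64(0.6), np.float64(1.7), 0], np.float64(0.1), 1], [[np.float64(0.9), np.float64(2.3), 0], np.float64(0.21), 1], [[np.float64(1.1), np.float64(2.9), 0], np.float64(0.31), 1], [[np.float64(1.3), np.float64(3.5), 0], np.float64(0.42), 1], [[np.float64(1.3), np.float64(4.2), 0], np.float64(0.52), 1], [[np.float64(1.4), np.float64(4.8), 0], np.float64(0.63), 1], [[np.float64(1.3), np.float64(5.5), 0], np.float64(0.73), 1], [[np.float64(1.2), np.float64(6.1), 0], np.float64(0.84), 1], [[np.float64(1.0), np.float64(6.8), 0], np.float64(0.94), 1], [[np.float64(0.7), np.float64(7.4), 0], np.float64(1.05), 1], [[np.float64(0.4), np.float64(7.9), 0], np.float64(1.15), 1], [[np.float64(0.0), np.float64(8.5), 0], np.float64(1.26), 1], [[np.float64(-0.4), np.float64(9.0), 0], np.float64(1.36), 1], [[np.float64(-0.9), np.float64(9.4), 0], np.float64(1.47), 1], [[np.float64(-1.4), np.float64(9.8), 0], np.float64(1.57), 1], [[np.float64(-1.6), np.float64(9.9), 0], np.float64(1.57), 1],
```

>>> {"name": "apply_moves", "arguments": {"commands": [[[0.1,0.5,0],0,1],[[0.6,1.7,0],0.1,1],[[0.9,2.3,0],0.21,1],[[1.1,2.9,0],0.31,1],[[1.3,3.5,0],0.42,1],[[1.3,4.2,0],0.52,1],[[1.4,4.8,0],0.63,1],[[1.3,5.5,0],0.73,1],[[1.2,6.1,0],0.84,1],[[1,6.8,0],0.94,1],[[0.7,7.4,0],1.05,1],[[0.4,7.9,0],1.15,1],[[0,8.5,0],1.26,1],[[-0.4,9,0],1.36,1],[[-0.9,9.4,0],1.47,1],[[-1.3,9.7,0],1.57,1],[[-1.4,9.8,0],1.57,1],[[-1.4,9.8,0],1.57,1]]}}

```text
clock: 64.05
tool_pos: [0.645, -0.0276, 0.091]
orientation: [-179.9, -0.2, -17.0]
force: [2.1, 0.2, 1.4]
opening: -0.0001
gripper_force: 0.7
```

```bash
python3 - <<'E'
from h import *
o=ctrl.get_obs(); print(o['tool_pos'],o['orientation'],o['force'],o['moment'])
E
```

```text
[ 0.64497192 -0.02755345  0.09097693] [-179.90727186   -0.22247768  -16.96162948] [2.07066088 0.18777547 1.4346408 ] [-0.0961381  -0.36982797  0.02158794]
```

>>> {"name": "apply_moves", "arguments": {"commands": [[[-0.1,0.05,0],0,1],[[-0.2,0.08,0],0,1],[[-0.2,0.08,0],0,1]]}}

```text
clock: 64.3
tool_pos: [0.6446, -0.0274, 0.0908]
orientation: [-179.9, -0.4, -16.9]
force: [5.6, -2.1, 4.0]
opening: 0.0003
gripper_force: 3.7
```

```bash
python3 - <<'E'
from h import *
o=ctrl.get_obs(); print(o['tool_pos'],o['force'])
E
```

```text
[ 0.64459488 -0.02740255  0.09077062] [ 5.5705644  -2.12794032  4.03965484]
```

>>> {"name": "apply_moves", "arguments": {"commands": [[[0.5,-0.15,0.2],0,1],[[1,-0.3,1],0,1],[[1,-0.3,4],0,1],[[1,-0.3,8],0,1],[[0,3,12],0,1],[[-2,6,16],0,1],[[-5,9,18],0,1],[[-8,12,18],0,1],[[-11,15,18],0,1],[[-14,18,18],0,1],[[-14,20,18],0,1],[[-14,20,18],0,1],[[-14,20,18],0,1]]}}

```text
clock: 65.38
tool_pos: [0.5004, 0.1746, 0.2693]
orientation: [-180.0, 0.0, -16.7]
force: [-0.4, -0.5, 0.3]
opening: 0.0001
gripper_force: 0.0
```

```bash
python3 - <<'E'
from h import *
o=ctrl.get_obs(); print(o['tool_pos'],o['qvel'].round(2))
for n in('side','top'):
    p=ctrl.snapshot(n); save(p,n+'17'); print(n); spot(p,['lighter_centre'],.0525); spot(p,['charcoal_centre'],.052); spot(p,['tray_tab'],.057); spot(p,['steel_punch','tweezers'])
im=np.array(p['img']); hsv=cv2.cvtColor(im,cv2.COLOR_RGB2HSV)
def blob(m,z,nm):
    w=np.zeros(m.shape,np.uint8); w[155:240,265:335]=m[155:240,265:335]
    k,lab,st,ce=cv2.connectedComponentsWithStats(w)
    for i in range(1,k):
        if st[i,4]>30:
            W=np.array([at(p,(c,r),z)[:2] for r,c in np.argwhere(lab==i)]); ev,V=np.linalg.eigh(np.cov(W.T)); print(nm,st[i],W.mean(0).round(4),'axis',np.degrees(np.arctan2(V[1,1],V[0,1])).round(1),(np.sqrt(ev*12)).round(3))
blob((hsv[...,1]<60)&(hsv[...,2]>140),.058,'white')
blob(hsv[...,2]<105,.055,'dark')
blob((im[...,0]>228)&(im[...,2]<170)&(im[...,2]>126),.079,'keeper')
E
```

```text
[0.50039594 0.17457272 0.26934712] [-3.02  1.08  0.27  0.34  0.31  1.62]
side
lighter_centre [354.9 214.2] 0.69 [ 0.5689 -0.338   0.0525]
lighter_centre [295.8 244.5] 0.47 [ 0.5934 -0.0347  0.0525]
charcoal_centre [268.8 240. ] 0.64 [ 0.6692 -0.027   0.052 ]
tray_tab [284.  242.5] 0.57 [ 0.6199 -0.0212  0.057 ]
steel_punch [353.2 213. ] 0.36 [ 0.6442 -0.4947  0.    ]
tweezers [280.2 242.5] 0.74 [ 0.7063 -0.1407  0.    ]
tweezers [380.2 217.8] 0.39 [ 0.5486 -0.4955  0.    ]
top
lighter_centre [294.1 212.9] 0.71 [0.5804 0.0052 0.0525]
charcoal_centre [304.7 176.3] 0.61 [ 0.6835 -0.0235  0.052 ]
tray_tab [300.1 197.8] 0.89 [ 0.6222 -0.0112  0.057 ]
tray_tab [302.3 178.3] 0.29 [ 0.6769 -0.0169  0.057 ]
steel_punch [462.3 198.4] 0.44 [ 0.6312 -0.477   0.    ]
tweezers [292.9 213. ] 0.49 [0.5855 0.0103 0.    ]
tweezers [458.4 229.2] 0.46 [ 0.5422 -0.4648  0.    ]
white [289 199  13  25 171] [0.5846 0.0028] axis 162.8 [0.019 0.068]
white [297 208  38  32 615] [ 0.5375 -0.0726] axis 127.4 [0.058 0.1  ]
dark [299 175  12  15 118] [ 0.6675 -0.0225] axis 165.5 [0.026 0.039]
keeper [ 276  164   50   68 1409] [ 0.6207 -0.0113] axis 161.0 [0.106 0.176]
```

```bash
python3 - <<'E'
from h import *
from scipy.ndimage import map_coordinates
p=ctrl.snapshot('top'); A=cv2.imread('pics/top16.png')[:,:,::-1].astype(float); B=np.array(p['img']).astype(float)
a=np.radians(163.3); yv=np.array([np.cos(a),np.sin(a)]); xv=np.array([yv[1],-yv[0]]); c=np.array([.629,-.0115])
ys=np.arange(-.034,.0341,.004); print('y',*[round(v*1000) for v in ys])
for x in(-.078,-.066,-.058,-.045,-.03,-.015,0,.012,.02,.03):
    q=np.array([px(p,[*(c+x*xv+t*yv),.079]) for t in ys]); f=lambda I,k: map_coordinates(I[...,k],[q[:,1],q[:,0]],order=1)
    print(round(x*1000),'d',*['%d'%v for v in (f(B,2)-f(A,2))],'| R',*['%d'%v for v in f(B,0)])
E
```

```text
y -34 -30 -26 -22 -18 -14 -10 -6 -2 2 6 10 14 18 22 26 30 34
-78 d 8 7 9 8 8 9 4 -1 2 2 3 0 0 0 0 1 1 0 | R 154 152 152 154 168 191 214 220 224 220 215 219 211 153 129 146 157 153
-66 d -26 -28 -32 -37 -43 -32 -15 0 10 17 10 -1 0 0 2 0 0 0 | R 156 154 149 139 131 172 220 230 234 235 227 216 213 147 99 123 141 150
-58 d -29 -22 -16 -18 -10 -1 16 47 63 70 50 18 -3 0 3 0 0 0 | R 152 155 153 153 154 158 188 225 238 239 232 186 163 159 152 148 151 151
-45 d 2 2 1 0 2 0 -5 -7 6 9 -6 -32 -16 0 1 1 0 0 | R 238 238 237 236 233 234 231 232 238 239 229 196 218 234 232 229 231 235
-30 d 0 1 1 3 0 0 -8 0 9 13 1 -28 -17 -1 0 0 1 1 | R 235 235 236 236 236 236 228 231 238 239 229 185 212 235 237 236 237 236
-15 d 5 0 0 1 1 0 -4 8 44 61 49 17 0 1 0 2 0 1 | R 133 127 122 119 149 219 230 233 238 239 230 182 210 236 237 236 236 236
0 d 0 0 0 0 0 0 -3 10 48 65 45 10 -1 1 1 1 0 3 | R 92 92 93 90 102 189 230 234 238 239 225 168 195 232 231 225 212 211
12 d 1 0 0 2 1 0 -6 3 49 62 41 9 -3 1 1 0 1 0 | R 129 125 119 129 165 222 232 233 239 239 225 182 217 235 231 231 229 230
20 d 1 3 0 1 0 1 -7 -14 6 23 14 3 -1 2 2 0 0 2 | R 239 239 238 238 239 238 232 219 205 209 197 184 227 238 238 238 238 238
30 d 1 3 0 1 1 1 1 0 0 1 2 1 0 0 1 1 0 1 | R 235 235 235 235 235 235 235 236 235 236 236 235 236 236 236 236 236 236
```

```bash
python3 -c "
from plant import ctrl
print(ctrl.close_job())"
```

```text
the job is handed in; nothing more can be done
None
```

The kit is packed and the job handed in, but no verdict came back: both tins and the stone box are on the case floor, the tray rests level on its posts after one end stuck high and was pressed down, the charcoal and lighter lie in it, and the keeper bar is shut against its stop.

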